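# Thread the clip onto a bent drone skid tube and slide it home

## Task

Take the red clip with the yellow fin from the rubber mat, thread it onto the free end of the bent skid tube and slide it along the tube, around both bends, until it sits against the brass stop; let go of it there, fin up. The tube is delicate: feel your way and never force the clip or press hard on the tube, and leave the other things on the bench as they are.

Things in the scene. Friction and masses are not known exactly. Their poses are not given: they have to be found in the camera images.
- collar: the clip, 50 to 90 g: red ring, red foot 18 x 30 x 14 mm (x, y, z) below, yellow upright fin on top. Origin: centre of the foot's underside; z up, x along the bore (either way round alike). It stands on its foot on the 3 mm rubber mat, in one of three places beside the motor and the camera block. On the tube it hangs by itself fin up, its bore's axis 2.5 mm below the tube's
- collar_bore (a point): centre of the ring's bore, 24 mm above the clip's underside; axes as the clip's. Ring: 18 mm long along x, 24 mm outside and 13 mm bore diameter
- collar_fin (a point): point to pinch on the fin, 58 mm above the clip's underside; axes as the clip's. The fin is 18 mm long along x and 10 mm thick along y, from 34 to 74 mm above the underside: pinch it across y
- tube: stiff pale metal bent tube on a fixture fixed to the bench. Origin on the bench below the stop's face; x along the tube from free end to stop, z up. The tube is 8 mm thick, level, its axis 100 mm above the bench, carried only behind the stop by a 30 x 30 mm post, 111 mm high, on a base plate 110 x 90 x 12 mm
- tube_entry (a point): rounded tip of the tube's free end, on its axis, at (-299, 50) mm in the tube's frame; axes as the tube's. The first leg runs straight along x from here
- tube_bends (a point): where the tube's first corner would be on an average tube, (-145, 50) mm in the tube's frame; axes as the tube's. There it bends 60 degrees right (to -y) and, 50 mm over, 60 degrees back left; centre-line radius 30 mm. The legs' straight lines cross at x = -145 + s and -116 + s mm, s from -40 to 40, differing from tube to tube: NOT measured, see or feel it
- stop_face (a point): centre of the face of the brass stop, a flange of 22 mm diameter, on the axis of the last leg, which runs straight along x at y = 0 of the tube's frame; axes as the tube's. The clip is home when its ring touches this face: bore centre 9 mm before it
- motor: bystander: small dark brushless motor, 28 mm across, standing on the mat; origin under its centre
- camera_pod: bystander: black 30 x 34 x 30 mm camera block with a lens, on the mat; origin under its centre
- battery: bystander: blue and yellow battery pack, 105 x 36 x 30 mm, lying flat; origin under its centre
- tape: bystander: white ring-shaped reel of 72 mm diameter, 22 mm high, lying flat; origin under its centre
- driver_a: bystander: screwdriver with yellow handle, lying
- driver_b: bystander: screwdriver with black handle, lying
- foam_grip: bystander: black and red banded skid grip, 150 mm long, 24 mm thick, lying

How it is judged:
On the way, in this order (a step that is already met when the one before it is completed fails the run):
1. the clip is threaded on the first leg of the tube (x of collar_bore in the frame of tube_entry between 0.005 and 0.14 m and y of collar_bore in the frame of tube_entry between -0.006 and 0.006 m and z of collar_bore in the frame of tube_entry between -0.006 and 0.006 m), for 0.1 s.
2. the clip is round both bends, on the last leg (x of collar_bore in the frame of stop_face between -0.05 and 0 m and y of collar_bore in the frame of stop_face between -0.006 and 0.006 m and z of collar_bore in the frame of stop_face between -0.007 and 0.007 m), for 0.1 s.
At the end, for the whole second after the job is handed in: the clip hangs on the tube's last leg, fin up within 20 degrees, its ring within 3 mm of the brass stop's face, released and at rest (x of collar_bore in the frame of stop_face between -0.012 and 0 m and y of collar_bore in the frame of stop_face between -0.006 and 0.006 m and z of collar_bore in the frame of stop_face between -0.007 and 0.007 m and angle between collar's own z axis and vertical below 0.35 rad and linear speed of collar below 0.02 m/s); the robot touches nothing.
It fails at once if the clip is forced: it presses on the tube, its stop or its fixture with more than 15 N (contact force between collar and tube above 15 N).
It fails at once if the robot itself presses on the tube or its fixture with more than 15 N (contact force between any of the arm, the fingers and tube above 15 N).
It fails at once if another thing on the bench is moved more than 20 mm (distance of any of motor, camera_pod, battery, tape, driver_a, driver_b, foam_grip from where it was at the start of the episode above 0.02 m).
It also fails if it takes over 72 s, if anything falls off the work surface, if the arm or the gripper's body presses on something with over 40 N, if the wrist force passes 120 N, or if a joint passes its speed limit or range.

## Robot

A 6-joint arm with a two-finger parallel gripper is mounted at the origin on the work surface. World frame = base frame: x ahead of the robot, y to its left, z up, the work surface at z = 0. Lengths are in m, angles in rad, forces in N, time in s.
With the tool pointing down it reaches from about 0.275 to 0.975 m from the base axis. Payload 8.4 kg.
Tool frame: the origin (TCP) lies between the finger pads; the fingertips stand 8 mm ahead of it and the grasp point (between the pads) lies 11 mm behind it; z points along the fingers, y is the direction in which the jaws open and shut (so a half turn about z gives the same grasp; the last joint's range is limited). The gripper opens to 92 mm and grips with 3 to 60 N. Pads are 20 mm wide; open, the fingers measure 128 mm over their backs; the gripper's body (75 mm by 189 mm) begins 69 mm behind the grasp point.
Start: joints at [1.236, 0.353, 1.633, -0, 1.155, -0.002], TCP at [0.204, 0.591, 0.223] pointing down, gripper open.
Joint ranges: [-2.63, 2.63], [-0.92, 2.1], [0.06, 2.66], [-1.3, 4.44], [0, 2.69], [-3.02, 3.02]. Speed limits (rad/s): [2.22, 2.22, 2.79, 3.14, 3.14, 3.14].

## Interface

Orientations are given as [roll, pitch, yaw] about the fixed x, y, z axes, in that order (R = Rz(yaw) Ry(pitch) Rx(roll)).
In Python, from bench import bot, eyes, ticket gives the robot as it stands. The module is installed in compiled form; this text tells all that it offers.
- The arm moves only by the tool carry_out, never from a script. Its argument "increments" is a list of rows, each an object with "delta_pos": the shift along the tool's x, y, z in cm, a list of three; "turn": the turn about the tool's z in rad; "claw": the opening, from 0 (shut) to 1 (fully open). A call has 1 to 20 rows; each row shifts and turns the commanded pose from where the row before left it, along the tool's axes as they then stand; what a row does not reach is not made up. A row lasts 1/10 s, in which the tool goes at most 50 mm and 8.59 degrees, less where a joint would pass 70% of its speed; a pose out of reach is approached as far as the arm can. A call with a gripper value outside its range is refused whole. The fingers move at their own pace and stop on an object; "grip_force" is the grip in N (left out, the last holds). Time passes only in rows, so rows that do not move let the fingers close. It gives the time, the measured TCP pose, the force and the opening at its end, in the units of the state.
- bot.get_obs(): the state, without advancing time (a new reading comes with each control period).
- eyes.read_camera(name): name is "scene" or "top" or "wrist"; returns a dict with "pixels" (400x640x3 uint8, red, green, blue), "z_map" (400x640 float32, m along the optical axis (not along the pixel's ray), 0 where there is no reading), "mtx" (3x3 intrinsics, pixels), "extrinsics" (4x4, takes a point from camera to world coordinates). Camera axes: x right, y down, z forward; pixel columns grow to the right and rows downward; lengths in m; the calibration is good to about 2 mm. A picture is of the moment at which its call begins.
- ticket.finish_job(): hands the job in, once; it reports no verdict.
The state is a dict: "clock": time; "q": joint angles; "joint_velocities": joint speeds; "joint_torque": joint torques, N m; "ee_pos": TCP position; "orientation": TCP orientation; "contact_force": force on the tool from outside, world axes, zero at the start; "moment": the same for the moment, N m; "opening": opening from 0.0 (shut) to 1.0 (fully open).
Only numpy, scipy, OpenCV 4.12 (cv2) and the standard library are available. Lean on these libraries where they do the work, as an engineer would, in place of code of your own. Each camera call takes 0.05 s, during which the arm holds its last target.

## Working session

There is one attempt and no reset: what is moved stays moved. The work goes in short steps, Python scripts to look and compute and a tool call to move; the robot and the scene stay as the last step left them, time stands still between calls to the robot, and variables do not carry over. Pictures are saved under pics/ and viewed, and the job is handed in when it is done.

Besides the shell and the picture viewer there is one more tool, called as name(argument=value, ...) on one line, values as JSON. carry_out: Moves the arm, as the interface text tells. Its arguments: {"type":"object","properties":{"increments":{"type":"array"},"grip_force":{"type":"number"}},"required":["increments"]}

```bash
mkdir -p pics
cat > h.py <<'E'
import numpy as np, cv2
from bench import bot, eyes, ticket
def grab(n,tag):
    d=eyes.read_camera(n); np.savez(f'pics/{tag}.npz',**{k:np.asarray(d[k]) for k in d})
    cv2.imwrite(f'pics/{tag}.png',cv2.cvtColor(d['pixels'],cv2.COLOR_RGB2BGR)); return d
def load(tag): return dict(np.load(f'pics/{tag}.npz'))
def pts(d):
    z=d['z_map']; K=d['mtx']; v,u=np.mgrid[:z.shape[0],:z.shape[1]]
    P=np.stack([(u-K[0,2])/K[0,0]*z,(v-K[1,2])/K[1,1]*z,z],-1)
    E=d['extrinsics']; return P@E[:3,:3].T+E[:3,3]
def ray(d,u,v,zp):
    K=d['mtx'];E=d['extrinsics']; r=E[:3,:3]@np.array([(u-K[0,2])/K[0,0],(v-K[1,2])/K[1,1],1]); o=E[:3,3]
    return o+r*(zp-o[2])/r[2]
def proj(d,p):
    E=d['extrinsics'];q=E[:3,:3].T@(np.asarray(p)-E[:3,3]); q=d['mtx']@q; return q[:2]/q[2]
E
python3 - <<'E'
from h import *
print(bot.get_obs())
for n in ['scene','top','wrist']:
    d=grab(n,n+'0'); print(n,d['mtx'],d['extrinsics'])
E
```

```text
{'clock': 0.0, 'q': array([ 1.23559334e+00,  3.53630334e-01,  1.63410545e+00, -1.91085300e-05,
        1.15521034e+00, -2.41704533e-03]), 'joint_velocities': array([-0.00052256,  0.00055243,  0.00112511,  0.00051594,  0.00084504,
       -0.00054229]), 'joint_torque': array([-2.64934628e-03, -5.93833888e+01, -3.34220731e+01,  6.94712391e-02,
        2.31162203e-02, -1.33639555e-04]), 'ee_pos': array([0.20403355, 0.59025751, 0.22188709]), 'orientation': array([-3.14023914e+00,  1.42000967e-05,  2.80881445e+00]), 'contact_force': array([-0.18982945, -0.36186328,  0.10431931]), 'moment': array([8.31352807e-04, 8.17833139e-05, 2.66942720e-02]), 'opening': 1.0016041529801563}
scene [[406.33631229   0.         318.85766353]
 [  0.         406.33631229 195.76056899]
 [  0.           0.           1.        ]] [[ 0.8505413   0.28940609 -0.43911686  0.98854498]
 [ 0.52568492 -0.49218374  0.69383754 -0.66826233]
 [-0.01532537 -0.82097459 -0.57075901  0.62194194]
 [ 0.          0.          0.          1.        ]]
top [[413.63911105   0.         315.06739819]
 [  0.         413.63911105 203.97605958]
 [  0.           0.           1.        ]] [[ 3.92410245e-02 -9.74930704e-01  2.19021152e-01  3.18300429e-01]
 [-9.99229181e-01 -3.80479658e-02  9.66411975e-03 -4.01548266e-02]
 [-1.08853778e-03 -2.19231556e-01 -9.75672250e-01  1.30035695e+00]
 [ 0.00000000e+00  0.00000000e+00  0.00000000e+00  1.00000000e+00]]
wrist [[280.12191767   0.         323.2731882 ]
 [  0.         280.12191767 195.36785265]
 [  0.           0.           1.        ]] [[ 3.27497517e-01  9.04495119e-01  2.73192160e-01  1.25376934e-01]
 [ 9.44851827e-01 -3.13315167e-01 -9.53343190e-02  6.17816248e-01]
 [-6.34179109e-04  2.89347864e-01 -9.57223804e-01  3.83990823e-01]
 [ 0.00000000e+00  0.00000000e+00  0.00000000e+00  1.00000000e+00]]
```

View pics/scene0.png

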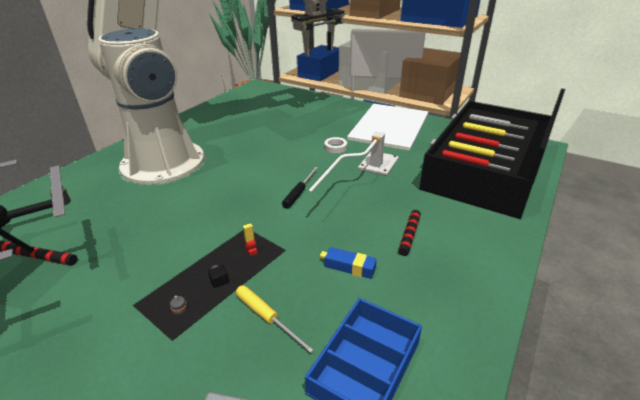

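View pics/top0.png

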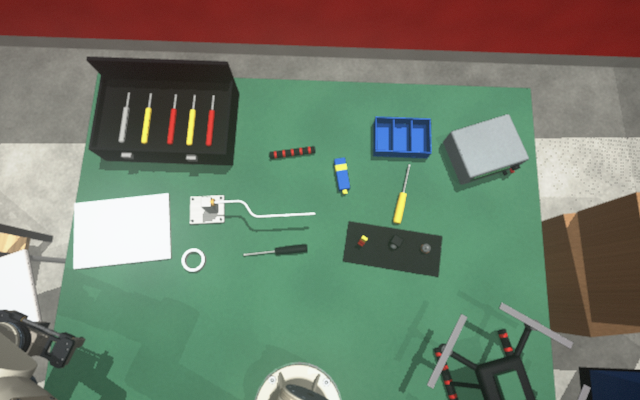

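View pics/wrist0.png

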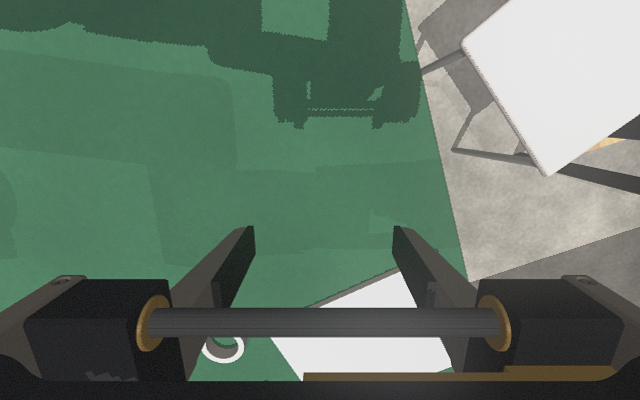

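The scene view shows the clip at about (250,240) on the mat and the tube from its tip at (313,189) to the post at (378,150). In the top view the clip is at (363,240), the tube tip at (315,213) and the post at (208,206). Next I'll measure these.

Run:
```python
from h import *
d=load('top0');s=load('scene0')
a=d['pixels'][180:270,190:440]; cv2.imwrite('pics/topz.png',cv2.cvtColor(cv2.resize(a,None,fx=3.2,fy=3.2,interpolation=cv2.INTER_CUBIC),cv2.COLOR_RGB2BGR))
a=s['pixels'][130:290,210:410]; cv2.imwrite('pics/scenez.png',cv2.cvtColor(cv2.resize(a,None,fx=3.7,fy=3.7,interpolation=cv2.INTER_CUBIC),cv2.COLOR_RGB2BGR))
for n,D in(('top',d),('scene',s)):
    hsv=cv2.cvtColor(D['pixels'],cv2.COLOR_RGB2HSV); P=pts(D)
    box=np.zeros(hsv.shape[:2],bool)
    if n=='top': box[228:250,350:378]=1
    else: box[218:262,238:264]=1
    h,S,V=cv2.split(hsv)
    y=box&(h>18)&(h<35)&(S>120)&(V>100); r=box&((h<10)|(h>170))&(S>120)&(V>60)
    for nm,m in(('yel',y),('red',r)):
        p=P[m]; vu=np.argwhere(m); print(n,nm,m.sum(),vu.mean(0),vu.min(0),vu.max(0),p.mean(0).round(4),p.min(0).round(4),p.max(0).round(4))
    # tube
    m=(P[...,2]>.08)&(P[...,2]<.125)&(S<70)&(V>110)&(P[...,0]>.2)&(P[...,0]<.7)&(P[...,1]<.45)&(P[...,1]>-.2)
    q=P[m]; print(n,'tube',m.sum())
    for yb in np.arange(q[:,1].min(),q[:,1].max(),.02):
        k=q[(q[:,1]>=yb)&(q[:,1]<yb+.02)]
        if len(k): print(len(k),np.median(k,0).round(4))
    print(q[:,1].min())
```

```text
top yel 35 [238.  363.8] [235 361] [241 367] [ 0.4966 -0.1783  0.0651] [ 0.4895 -0.1868  0.0043] [ 0.5124 -0.1712  0.08  ]
top red 26 [242.73076923 360.65384615] [240 358] [245 364] [ 0.4877 -0.1736  0.0218] [ 0.4813 -0.1823  0.0017] [ 0.497  -0.1659  0.0387]
top tube 415
19 [ 0.5592 -0.0202  0.1029]
20 [5.579e-01 2.000e-04 1.044e-01]
17 [0.5555 0.0238 0.1027]
21 [0.5537 0.0415 0.1038]
17 [0.5523 0.0592 0.1035]
16 [0.5496 0.0824 0.104 ]
21 [0.5484 0.1001 0.1037]
18 [0.5474 0.1191 0.1046]
16 [0.5466 0.1425 0.1057]
22 [0.5583 0.1631 0.1042]
23 [0.5808 0.1794 0.1033]
20 [0.5899 0.2013 0.1037]
14 [0.5867 0.222  0.1033]
19 [0.5854 0.2421 0.1037]
19 [0.5845 0.26   0.1034]
61 [0.5791 0.2847 0.1097]
72 [0.5783 0.3005 0.111 ]
-0.029179707038658475
scene yel 144 [231.91666667 248.22222222] [224 243] [240 253] [ 0.4989 -0.1808  0.0625] [ 4.311e-01 -6.683e-01 -3.000e-04] [ 0.9885 -0.1001  0.6219]
scene red 161 [247.49068323 250.98136646] [240 244] [255 257] [ 0.5008 -0.1813  0.0191] [ 0.4777 -0.1934  0.0017] [ 0.5121 -0.1452  0.039 ]
scene tube 399
20 [ 0.5587 -0.0228  0.1024]
22 [5.574e-01 5.000e-04 1.037e-01]
18 [0.5557 0.019  0.1033]
17 [0.5535 0.0396 0.1035]
18 [0.5515 0.058  0.1037]
16 [0.5491 0.0777 0.1034]
15 [0.548  0.0988 0.1033]
16 [0.5457 0.1196 0.1034]
17 [0.5445 0.1395 0.104 ]
34 [0.5554 0.1621 0.1028]
30 [0.5772 0.1781 0.1033]
14 [0.5878 0.1974 0.1033]
11 [0.587  0.2169 0.1041]
14 [0.5853 0.2372 0.1036]
11 [0.5825 0.2576 0.1042]
69 [0.5829 0.283  0.1019]
53 [0.5875 0.2992 0.1111]
4 [0.59   0.3113 0.1069]
-0.03053768904193921
```

```bash
ls pics
```

```text
scene0.npz
scene0.png
scenez.png
top0.npz
top0.png
topz.png
wrist0.npz
wrist0.png
```

View pics/topz.png

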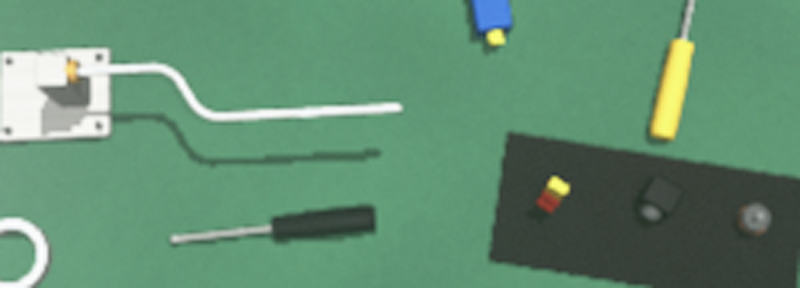

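View pics/scenez.png

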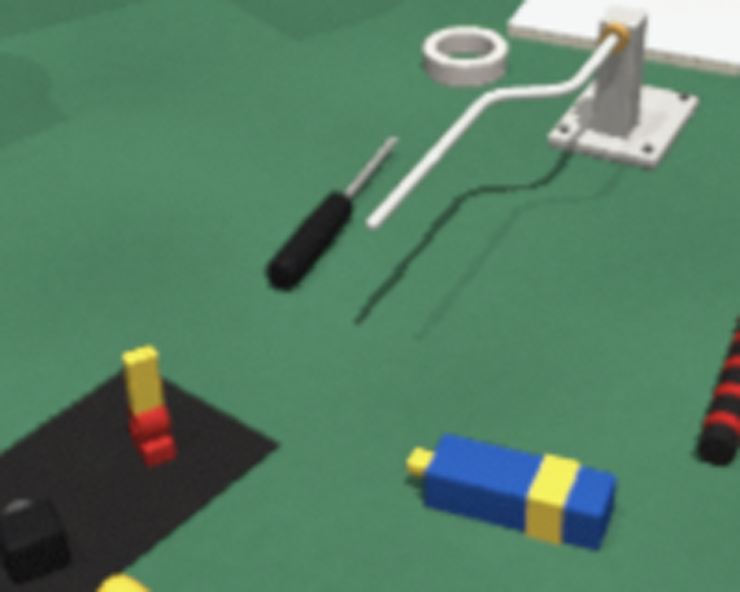

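```bash
cat > tube.py <<'E'
from h import *
def tube(D,xmax=.7):
    S,V=cv2.split(cv2.cvtColor(D['pixels'],cv2.COLOR_RGB2HSV))[1:]; P=pts(D)
    m=(P[...,2]>.085)&(P[...,2]<.112)&(S<70)&(V>110)&(P[...,0]>.5)&(P[...,0]<.65)&(P[...,1]<.275)&(P[...,1]>-.06)
    # rays of mask pixels to the axis height plane
    uv=np.argwhere(m); return np.array([ray(D,u,v,.1)[:2] for v,u in uv]),P[m]
def fit(k):
    c,_s=k.mean(0),0; vx,vy,x0,y0=cv2.fitLine(k.astype(np.float32),cv2.DIST_HUBER,0,.001,.001).ravel()
    if vy<0: vx,vy=-vx,-vy
    return np.arctan2(vy,vx),x0-vx/vy*y0,vx/vy  # yaw, x at y=0, slope
if __name__=='__main__':
    import sys
    for n in sys.argv[1:]:
        r,p=tube(load(n))
        for nm,q in(('plane',r),('depth',p[:,:2])):
            a=fit(q[q[:,1]<.12]);b=fit(q[(q[:,1]>.21)&(q[:,1]<.265)]);mid=q[(q[:,1]>.158)&(q[:,1]<.178)];c=fit(mid) if len(mid)>5 else 0
            print(n,nm,len(q),'leg1',np.round(a,4),'leg3',np.round(b,4),'mid',np.round(c,4),'ymin',q[:,1].min().round(4))
        print('ztop',np.percentile(p[:,2],[10,50,90]).round(4))
E
python3 tube.py top0 scene0
```

```text
top0 plane 290 leg1 [ 1.6608  0.5585 -0.0903] leg3 [ 1.6152  0.597  -0.0444] mid [0.5554 0.2955 1.6114] ymin -0.0291
top0 depth 290 leg1 [ 1.6628  0.5576 -0.0923] leg3 [ 1.6633  0.6077 -0.0927] mid [0.5442 0.289  1.6524] ymin -0.0292
ztop [0.1005 0.104  0.107 ]
scene0 plane 282 leg1 [ 1.6668  0.5545 -0.0963] leg3 [ 1.6022  0.5898 -0.0314] mid [0.4764 0.2342 1.938 ] ymin -0.029
scene0 depth 282 leg1 [ 1.6632  0.5569 -0.0926] leg3 [ 1.7045  0.6172 -0.1345] mid [0.5723 0.3037 1.5522] ymin -0.0305
ztop [0.1004 0.1034 0.1054]
```

carry_out(increments=[{"delta_pos":[0,0,0],"turn":0.129,"claw":1},{"delta_pos":[0,0,0],"turn":0.129,"claw":1},{"delta_pos":[0,0,0],"turn":0.129,"claw":1},{"delta_pos":[0,0,0],"turn":0.129,"claw":1},{"delta_pos":[0,0,0],"turn":0.129,"claw":1},{"delta_pos":[0,0,0],"turn":0.129,"claw":1},{"delta_pos":[0,0,0],"turn":0.129,"claw":1},{"delta_pos":[0,0,0],"turn":0.129,"claw":1},{"delta_pos":[0,0,0],"turn":0.127,"claw":1}])

```text
clock: 1.05
ee_pos: [0.2041, 0.5905, 0.2223]
orientation: [-3.141, 0.001, 1.645]
contact_force: [0.2, 0.1, -0.4]
opening: 1.001
```

carry_out(increments=[{"delta_pos":[-3.9,2.04,-0.2],"turn":0,"claw":1},{"delta_pos":[-3.9,2.04,-0.2],"turn":0,"claw":1},{"delta_pos":[-3.9,2.04,-0.2],"turn":0,"claw":1},{"delta_pos":[-3.9,2.04,-0.2],"turn":0,"claw":1},{"delta_pos":[-3.9,2.04,-0.2],"turn":0,"claw":1},{"delta_pos":[-3.9,2.04,-0.2],"turn":0,"claw":1},{"delta_pos":[-3.9,2.04,-0.2],"turn":0,"claw":1},{"delta_pos":[-3.9,2.04,-0.2],"turn":0,"claw":1},{"delta_pos":[-3.9,2.04,-0.2],"turn":0,"claw":1},{"delta_pos":[-3.9,2.04,-0.2],"turn":0,"claw":1},{"delta_pos":[-3.9,2.04,-0.2],"turn":0,"claw":1},{"delta_pos":[-3.9,2.04,-0.2],"turn":0,"claw":1},{"delta_pos":[-3.9,2.04,-0.2],"turn":0,"claw":1},{"delta_pos":[-3.9,2.04,-0.2],"turn":0,"claw":1},{"delta_pos":[-3.9,2.04,-0.2],"turn":0,"claw":1},{"delta_pos":[0,0,0],"turn":0,"claw":1},{"delta_pos":[0,0,0],"turn":0,"claw":1},{"delta_pos":[0,0,0],"turn":0,"claw":1}])

```text
clock: 2.85
ee_pos: [0.5546, 0.0325, 0.2522]
orientation: [-3.141, -0.0, 1.65]
contact_force: [0.5, 0.1, 0.1]
opening: 1.001
```

```bash
python3 - <<'E'
from h import *
grab('wrist','w1'); o=bot.get_obs(); print(o['clock'],o['ee_pos'],o['orientation'],o['contact_force'])
E
python3 tube.py w1
```

```text
2.9 [0.55454272 0.0327242  0.25234789] [-3.14073570e+00 -3.21074591e-04  1.65080627e+00] [-0.8659262   1.04429262 -0.22287619]
w1 plane 1907 leg1 [ 1.6631  0.5563 -0.0926] leg3 [ 1.7999  0.6373 -0.2332] mid [0.5816 0.3048 1.521 ] ymin -0.0276
w1 depth 1907 leg1 [ 1.6633  0.5564 -0.0927] leg3 [ 2.0969  0.7113 -0.5807] mid [0.5576 0.2917 1.6035] ymin -0.0264
ztop [0.1015 0.1033 0.1045]
```

View pics/w1.png

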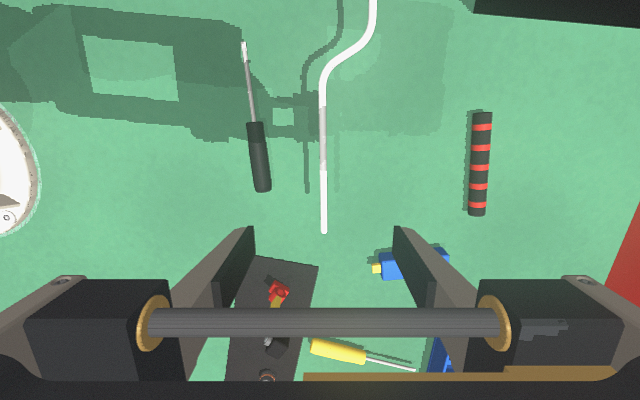

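The wrist view shows the tube tip at (324,232), the first leg up to (322,100), and both bends. The first leg's line agrees to about 1 mm between the three cameras. Next I'll look at the clip from above.

carry_out(increments=[{"delta_pos":[-3.7,-1.07,0],"turn":0,"claw":1},{"delta_pos":[-3.7,-1.07,0],"turn":0,"claw":1},{"delta_pos":[-3.7,-1.07,0],"turn":0,"claw":1},{"delta_pos":[-3.7,-1.07,0],"turn":0,"claw":1},{"delta_pos":[-3.7,-1.07,0],"turn":0,"claw":1},{"delta_pos":[-3.7,-1.07,0],"turn":0,"claw":1},{"delta_pos":[-3.7,-1.07,0],"turn":0,"claw":1},{"delta_pos":[0,0,0],"turn":0,"claw":1},{"delta_pos":[0,0,0],"turn":0,"claw":1},{"delta_pos":[0,0,0],"turn":0,"claw":1}])

```text
clock: 3.9
ee_pos: [0.5013, -0.2308, 0.2526]
orientation: [-3.142, -0.0, 1.651]
contact_force: [-0.3, -0.9, 0.9]
opening: 1.003
```

Run:
```python
from h import *
d=grab('wrist','w2'); o=bot.get_obs(); print(o['clock'],o['ee_pos'],o['orientation'],o['contact_force'])
P=pts(d);h,S,V=cv2.split(cv2.cvtColor(d['pixels'],cv2.COLOR_RGB2HSV))
reg=(abs(P[...,0]-.497)<.04)&(abs(P[...,1]+.178)<.04)
for nm,m in(('fintop',reg&(P[...,2]>.070)&(P[...,2]<.09)),('red',reg&((h<10)|(h>170))&(S>120)&(V>60))):
    q=P[m]; uv=np.argwhere(m); print(nm,len(q),uv.mean(0),q.mean(0).round(4),q.min(0).round(4),q.max(0).round(4))
    if len(q)>8:
        (c,w,a)=cv2.minAreaRect((q[:,:2]*1000).astype(np.float32)); print(c,w,a)
cv2.imwrite('pics/w2z.png',cv2.cvtColor(cv2.resize(d['pixels'][60:260,230:430],None,fx=3,fy=3,interpolation=cv2.INTER_CUBIC),cv2.COLOR_RGB2BGR))
# tube s
from tube import tube
t=np.array([np.cos(1.663),np.sin(1.663)]);n=np.array([-t[1],t[0]])
tip=np.array([.5564+.0924*.029,-.029]); print('stop',tip+.299*t-.05*n)
for k in('top0','scene0','w1'):
    r,p=tube(load(k))
    for q in(r,p[:,:2]):
        e=np.stack([(q-tip)@t-.299,(q-tip)@n+.05],1)
        print(k,'leg1 y',np.median(e[e[:,0]<-.2,1]).round(4),end=' ')
        mm=e[(e[:,1]>.015)&(e[:,1]<.035)]; print(len(mm),'s',np.median(mm[:,0]+(mm[:,1]-.025)/np.tan(np.pi/3)+.1305).round(4))
        l3=e[(e[:,0]>-.06)&(e[:,0]<-.01)]; print(len(l3),'leg3 y',np.median(l3[:,1]).round(4) if len(l3) else None)
```

```text
3.95 [ 0.50143909 -0.23079033  0.252581  ] [ 3.14156826e+00 -4.15467433e-04  1.65153047e+00] [-0.72861712 -0.21447844 -0.84413907]
fintop 134 [135.69402985 322.76119403] [ 0.4953 -0.1766  0.0766] [ 0.4876 -0.1864  0.0707] [ 0.5025 -0.1676  0.0784]
(495.2488708496094, -176.7005157470703) (17.600366592407227, 9.975951194763184) 60.15702438354492
red 185 [133.2972973  324.47567568] [ 0.4936 -0.1741  0.0407] [ 0.4782 -0.1897  0.0021] [ 0.511  -0.1486  0.4147]
(498.2271728515625, -170.88377380371094) (34.071495056152344, 30.276487350463867) 60.273704528808594
stop [0.58133736 0.27333358]
top0 leg1 y 0.0478 17 s 0.0272
42 leg3 y -0.0022
top0 leg1 y 0.0489 18 s 0.0273
45 leg3 y -0.0009
scene0 leg1 y 0.052 29 s 0.0353
31 leg3 y 0.0018
scene0 leg1 y 0.0493 27 s 0.0275
28 leg3 y 0.0
w1 leg1 y 0.0501 199 s 0.031
72 leg3 y -0.0002
w1 leg1 y 0.0501 200 s 0.0304
64 leg3 y 0.0004
```

View pics/w2z.png

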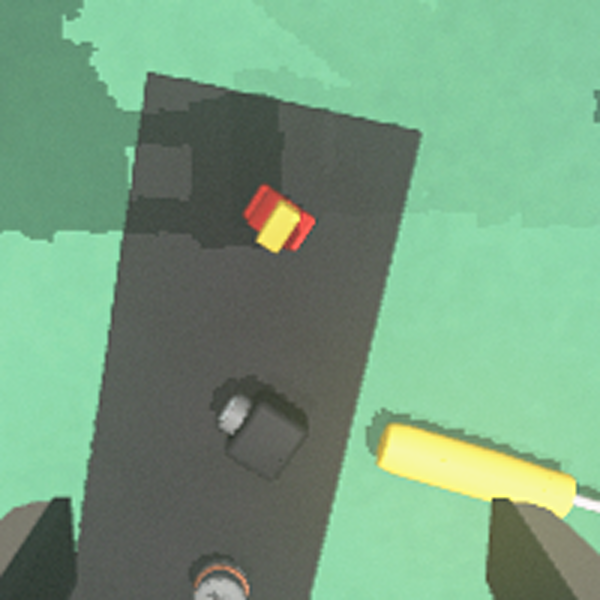

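The close view shows the fin top at (275,227) in the zoomed crop. It measures 17.6 x 10 mm at z = 0.077, with its long side (the bore) at a yaw of 60°. All of this matches the text. I'll go in for the grasp.

carry_out(increments=[{"delta_pos":[0.88,-0.64,0],"turn":0.12,"claw":0.6},{"delta_pos":[0,0,0],"turn":0.12,"claw":0.6},{"delta_pos":[0,0,0],"turn":0.12,"claw":0.6},{"delta_pos":[0,0,0],"turn":0.12,"claw":0.6},{"delta_pos":[0,0,0],"turn":0.12,"claw":0.6},{"delta_pos":[0,0,2],"turn":0,"claw":0.6},{"delta_pos":[0,0,2],"turn":0,"claw":0.6},{"delta_pos":[0,0,2],"turn":0,"claw":0.6},{"delta_pos":[0,0,2],"turn":0,"claw":0.6},{"delta_pos":[0,0,2],"turn":0,"claw":0.6},{"delta_pos":[0,0,0],"turn":0,"claw":0.6},{"delta_pos":[0,0,0],"turn":0,"claw":0.6},{"delta_pos":[0,0,0],"turn":0,"claw":0.6}])

```text
clock: 5.25
ee_pos: [0.495, -0.2239, 0.1537]
orientation: [3.14, -0.0, 1.051]
contact_force: [0.3, -0.9, 0.1]
opening: 0.597
```

```bash
cat > st.py <<'E'
from h import *
def go(p,yaw=None):
    "tool-axes shift (cm) from the measured pose to world p"
    o=bot.get_obs(); y=o['orientation'][2]; w=np.asarray(p)-o['ee_pos']
    return np.round(100*np.array([w[0]*np.cos(y)+w[1]*np.sin(y),w[0]*np.sin(y)-w[1]*np.cos(y),-w[2]]),3), (None if yaw is None else round(y-yaw,4))
def st():
    o=bot.get_obs(); print(round(o['clock'],2),o['ee_pos'].round(4),o['orientation'].round(4),'F',o['contact_force'].round(2),'M',o['moment'].round(3),'op',round(o['opening'],3)); return o
E
python3 - <<'E'
from st import *
d=grab('wrist','w3');st()
P=pts(d)
reg=(abs(P[...,0]-.497)<.04)&(abs(P[...,1]+.178)<.04)
m=reg&(P[...,2]>.070)&(P[...,2]<.085)
q=P[m]; print(len(q),q.mean(0).round(4)); print(cv2.minAreaRect((q[:,:2]*1000).astype(np.float32)))
uv=np.argwhere(m);print(uv.min(0),uv.max(0)); print(ray(d,*uv.mean(0)[::-1],.077))
print(go([.4953,-.1766,.053],1.05))
E
```

```text
5.3 [ 0.4949 -0.2241  0.1538] [ 3.1398e+00 -2.0000e-04  1.0504e+00] F [ 0.88 -1.05 -0.27] M [-0.096  0.095  0.008] op 0.601
250 [ 0.4956 -0.1765  0.0765]
((495.230712890625, -176.6279754638672), (17.443580627441406, 10.06280517578125), 61.08808898925781)
[150 292] [170 304]
[ 0.49570114 -0.17638213  0.077     ]
(array([ 4.139, -2.329, 10.079]), np.float64(0.0004))
```

View pics/w3.png

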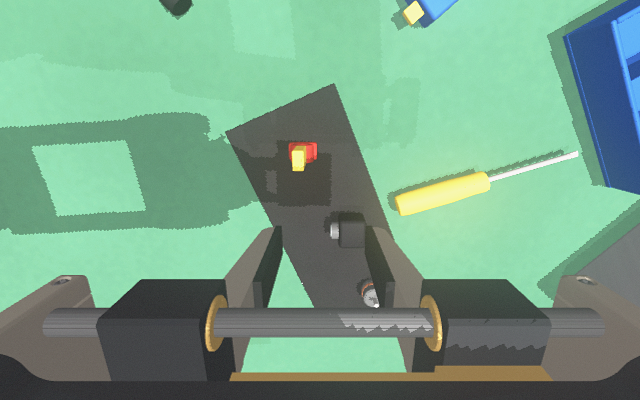

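The second wrist view has the fin at (298,160). It gives the same centre to within 0.3 mm, at z = 0.0765 with yaw 60.6°. I'll move over the clip, then go down.

carry_out(increments=[{"delta_pos":[2.08,-1.17,0],"turn":-0.008,"claw":0.6},{"delta_pos":[2.08,-1.17,0],"turn":0,"claw":0.6},{"delta_pos":[0,0,2],"turn":0,"claw":0.6},{"delta_pos":[0,0,2],"turn":0,"claw":0.6},{"delta_pos":[0,0,2],"turn":0,"claw":0.6},{"delta_pos":[0,0,2],"turn":0,"claw":0.6},{"delta_pos":[0,0,1.1],"turn":0,"claw":0.6},{"delta_pos":[0,0,0.97],"turn":0,"claw":0.6},{"delta_pos":[0,0,0],"turn":0,"claw":0.6},{"delta_pos":[0,0,0],"turn":0,"claw":0.6}])

```text
clock: 6.3
ee_pos: [0.4947, -0.1766, 0.0524]
orientation: [3.141, -0.0, 1.058]
contact_force: [0.2, -0.9, 0.4]
opening: 0.6
```

Run:
```python
from st import *
d=grab('wrist','w4');st();print(go([.4954,-.1766,.053],1.058))
```

```text
6.35 [ 0.4949 -0.1766  0.0526] [ 3.1405e+00 -2.0000e-04  1.0577e+00] F [0.27 0.51 0.15] M [-0.065  0.119  0.05 ] op 0.601
(array([ 0.03 ,  0.045, -0.04 ]), np.float64(-0.0003))
```

View pics/w4.png

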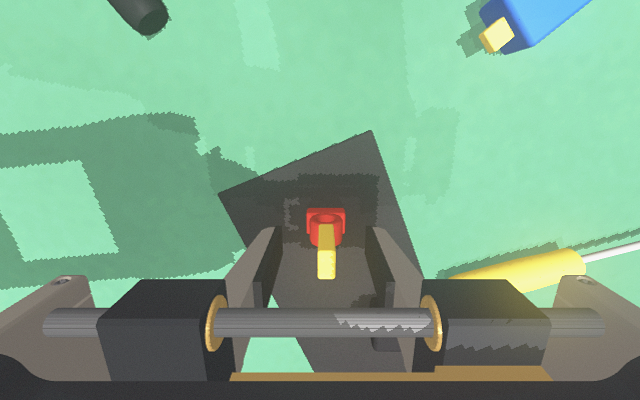

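The fin at (326,250) is centred between the pads. Closing, then lifting.

carry_out(increments=[{"delta_pos":[0,0,0],"turn":0,"claw":0},{"delta_pos":[0,0,0],"turn":0,"claw":0},{"delta_pos":[0,0,0],"turn":0,"claw":0},{"delta_pos":[0,0,0],"turn":0,"claw":0},{"delta_pos":[0,0,0],"turn":0,"claw":0},{"delta_pos":[0,0,0],"turn":0,"claw":0},{"delta_pos":[0,0,-1],"turn":0,"claw":0},{"delta_pos":[0,0,-2],"turn":0,"claw":0},{"delta_pos":[0,0,-2],"turn":0,"claw":0},{"delta_pos":[0,0,-2.25],"turn":0,"claw":0},{"delta_pos":[0,0,0],"turn":0,"claw":0},{"delta_pos":[0,0,0],"turn":0,"claw":0}], grip_force=16)

```text
clock: 7.55
ee_pos: [0.4944, -0.1765, 0.1247]
orientation: [3.141, -0.0, 1.058]
contact_force: [0.8, 0.5, -1.4]
opening: 0.109
```

Run:
```python
from st import *
d=grab('wrist','w5');o=st()
tip=np.array([.5591,-.029]);t=np.array([np.cos(1.663),np.sin(1.663)])
# target with bore 30 mm before the tip, after the turn
print(go([*(tip-.035*t),.125],1.663))
# fin top in tool frame
P=pts(d); w=P-o['ee_pos'];y=o['orientation'][2]
T=np.stack([w[...,0]*np.cos(y)+w[...,1]*np.sin(y),w[...,0]*np.sin(y)-w[...,1]*np.cos(y),-w[...,2]],-1)
m=(abs(T[...,0])<.02)&(abs(T[...,1])<.009)&(T[...,2]<-.015)&(T[...,2]>-.035)
q=T[m]; print(len(q),q.mean(0),q.min(0),q.max(0)); 
if len(q)>5: print(cv2.minAreaRect((q[:,:2]*1000).astype(np.float32)))
```

```text
7.6 [ 0.4939 -0.1763  0.124 ] [-3.1412e+00  1.0000e-04  1.0578e+00] F [-0.34  0.69 -0.84] M [-0.042  0.106 -0.028] op 0.107
(array([13.152,  0.44 , -0.1  ]), np.float64(-0.6052))
946 [ 0.0045325  -0.00033211 -0.02525142] [-0.00929536 -0.00895946 -0.03499385] [ 0.01079794  0.00896434 -0.01503313]
((0.7385044097900391, 0.053902626037597656), (17.923234939575195, 20.056222915649414), 89.69328308105469)
```

View pics/w5.png

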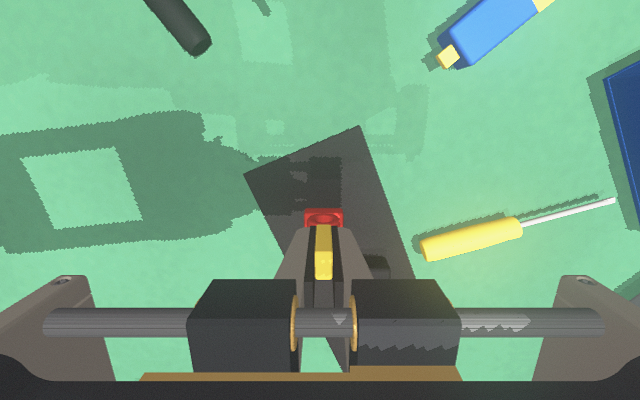

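Yellow fin held at (323,250), with the red ring and foot below it; the opening of 9.9 mm matches the 10 mm fin. Now a quick look at where the clip sits in the tool frame.

Run:
```python
from st import *
d=load('w5');o=dict(ee_pos=np.array([.494,-.1764,.1243]),y=1.058)
P=pts(d); w=P-o['ee_pos'];y=o['y']
T=np.stack([w[...,0]*np.cos(y)+w[...,1]*np.sin(y),w[...,0]*np.sin(y)-w[...,1]*np.cos(y),-w[...,2]],-1)
h,S,V=cv2.split(cv2.cvtColor(d['pixels'],cv2.COLOR_RGB2HSV))
yl=(h>18)&(h<35)&(S>120)&(abs(T[...,0])<.02)&(abs(T[...,1])<.012)
q=T[yl&(T[...,2]<-.021)];print('top',len(q),q.mean(0).round(4),cv2.minAreaRect((q[:,:2]*1000).astype(np.float32)))
q=T[yl&(T[...,2]>-.018)];print('front face',len(q),q.mean(0).round(4))
r=((h<10)|(h>170))&(S>120)&(abs(T[...,0])<.03)&(abs(T[...,1])<.025)
q=T[r];print('red',len(q),np.percentile(q,[2,50,98],0).round(4))
```

```text
top 1347 [ 0.0106  0.0004 -0.0718] ((5.349016189575195, 0.005138397216796875), (29.145484924316406, 23.976192474365234), 0.016372764483094215)
front face 330 [ 0.0089 -0.001  -0.0042]
red 679 [[ 0.0001 -0.0151  0.0144]
 [ 0.0085 -0.0011  0.0323]
 [ 0.0094  0.0132  0.0456]]
```

carry_out(increments=[{"delta_pos":[0,0,0],"turn":-0.101,"claw":0},{"delta_pos":[0,0,0],"turn":-0.101,"claw":0},{"delta_pos":[0,0,0],"turn":-0.101,"claw":0},{"delta_pos":[0,0,0],"turn":-0.101,"claw":0},{"delta_pos":[0,0,0],"turn":-0.101,"claw":0},{"delta_pos":[0,0,0],"turn":-0.1,"claw":0},{"delta_pos":[0,2,0],"turn":0,"claw":0},{"delta_pos":[0,2,0],"turn":0,"claw":0},{"delta_pos":[0,2,0],"turn":0,"claw":0},{"delta_pos":[2,1.89,0],"turn":0,"claw":0},{"delta_pos":[2,0,0],"turn":0,"claw":0},{"delta_pos":[2,0,0],"turn":0,"claw":0},{"delta_pos":[2,0,0],"turn":0,"claw":0},{"delta_pos":[1.05,0,0],"turn":0,"claw":0},{"delta_pos":[0,0,0],"turn":0,"claw":0},{"delta_pos":[0,0,0],"turn":0,"claw":0},{"delta_pos":[0,0,0],"turn":0,"claw":0}])

```text
clock: 9.3
ee_pos: [0.5646, -0.0798, 0.1242]
orientation: [-3.141, 0.0, 1.662]
contact_force: [1.2, -0.9, -1.0]
opening: 0.105
```

```bash
cat > rel.py <<'E'
from st import *
def rel(tag,cam='wrist'):
    d=grab(cam,tag);o=st();y=o['orientation'][2]
    P=pts(d);h,S,V=cv2.split(cv2.cvtColor(d['pixels'],cv2.COLOR_RGB2HSV))
    def tool(P):
        w=P-o['ee_pos']; return np.stack([w[...,0]*np.cos(y)+w[...,1]*np.sin(y),w[...,0]*np.sin(y)-w[...,1]*np.cos(y),-w[...,2]],-1)
    T=tool(P)
    yl=(h>18)&(h<35)&(S>120)&(abs(T[...,0])<.02)&(abs(T[...,1])<.012)&(T[...,2]>-.018)
    q=T[yl]; print('fin front',len(q),q.mean(0).round(4) if len(q) else '')
    r=((h<10)|(h>170))&(S>120)&(abs(T[...,0])<.03)&(abs(T[...,1])<.025); q=T[r]
    if len(q): print('red',len(q),np.percentile(q,[2,50,98],0).round(4).tolist())
    m=(S<70)&(V>110)&(P[...,2]>.085)&(P[...,2]<.112)&(abs(T[...,1])<.03)&(T[...,0]>-.02)
    q=T[m]
    if len(q):
        print('tube z',np.percentile(q[:,2],[5,50]).round(4))
        for a in np.arange(-.02,.16,.02):
            k=q[(q[:,0]>a)&(q[:,0]<a+.02)]
            if len(k)>3: print(round(a,2),len(k),'y mid',((np.percentile(k[:,1],3)+np.percentile(k[:,1],97))/2).round(4),'w',np.ptp(k[:,1]).round(4),'xmin',k[:,0].min().round(4))
E
python3 -c "
from rel import *
rel('w6'); grab('scene','s6')
d=load('s6');cv2.imwrite('pics/s6z.png',cv2.cvtColor(cv2.resize(d['pixels'][130:250,230:400],None,fx=4,fy=4,interpolation=cv2.INTER_CUBIC),cv2.COLOR_RGB2BGR))
"
```

```text
9.35 [ 0.5646 -0.0799  0.1243] [-3.1415e+00  2.0000e-04  1.6620e+00] F [ 0.41  0.32 -0.4 ] M [-0.065  0.09  -0.036] op 0.108
fin front 337 [ 0.0095 -0.0012 -0.004 ]
red 638 [[0.0008, -0.0157, 0.0148], [0.0091, -0.0014, 0.0318], [0.01, 0.0129, 0.044]]
tube z [0.0196 0.021 ]
0.0 10 y mid 0.0138 w 0.0002 xmin 0.0011
0.04 115 y mid -0.001 w 0.0073 xmin 0.0528
0.06 390 y mid -0.001 w 0.0078 xmin 0.06
0.08 443 y mid -0.0013 w 0.0076 xmin 0.0802
0.1 477 y mid -0.0013 w 0.0074 xmin 0.1
0.12 529 y mid -0.001 w 0.0077 xmin 0.12
0.14 82 y mid -0.0009 w 0.0075 xmin 0.14
```

View pics/w6.png

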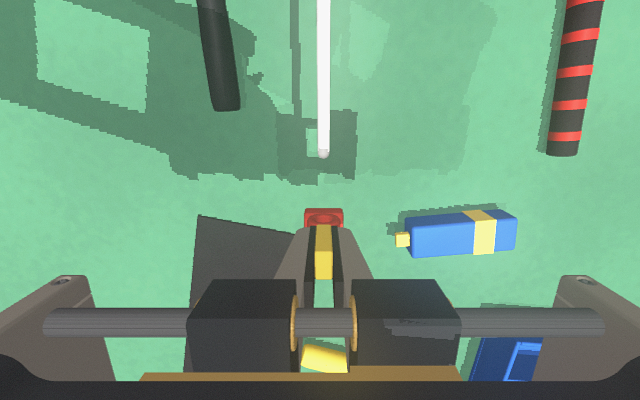

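View pics/s6z.png

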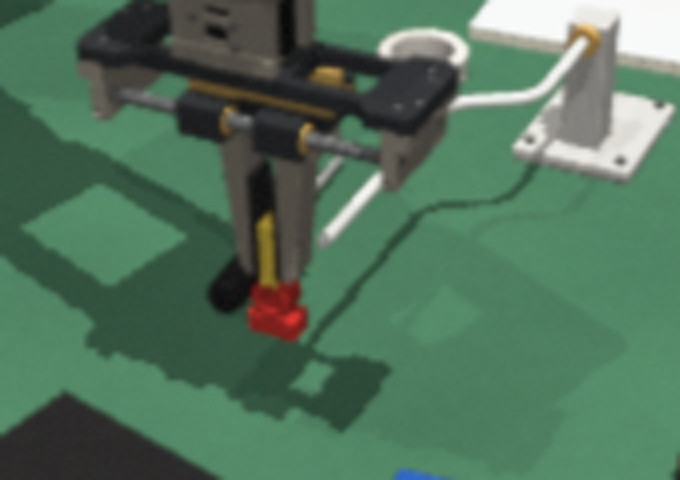

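In the wrist image the tube tip is at (323,152) and the ring at (323,217). Sideways they agree to 0.3 mm, and the heights to 0.6 mm. I'm lowering the grip force so that the fin slips before the tube is loaded, then threading slowly.

carry_out(increments=[{"delta_pos":[1,0,0],"turn":0,"claw":0},{"delta_pos":[1,0,0],"turn":0,"claw":0},{"delta_pos":[1,0,0],"turn":0,"claw":0},{"delta_pos":[0.4,0,0],"turn":0,"claw":0},{"delta_pos":[0.3,0,0],"turn":0,"claw":0},{"delta_pos":[0.3,0,0],"turn":0,"claw":0},{"delta_pos":[0.3,0,0],"turn":0,"claw":0},{"delta_pos":[0.3,0,0],"turn":0,"claw":0},{"delta_pos":[0,0,0],"turn":0,"claw":0},{"delta_pos":[0,0,0],"turn":0,"claw":0}], grip_force=9)

```text
clock: 10.4
ee_pos: [0.5604, -0.0333, 0.1244]
orientation: [3.142, 0.0, 1.663]
contact_force: [0.2, 0.1, -0.2]
opening: 0.112
```

```bash
python3 -c "
from rel import *
rel('w7')"
```

```text
10.45 [ 0.5604 -0.0333  0.1244] [3.1416 0.     1.6627] F [ 0.35  0.58 -0.41] M [-0.074  0.079  0.027] op 0.107
fin front 326 [ 0.0095 -0.0011 -0.004 ]
red 471 [[-0.0002, -0.0158, 0.0145], [0.0091, 0.0, 0.0311], [0.01, 0.0129, 0.0437]]
tube z [0.0197 0.0212]
0.0 187 y mid 0.0045 w 0.019 xmin 0.0003
0.02 324 y mid -0.001 w 0.0076 xmin 0.02
0.04 360 y mid -0.001 w 0.0075 xmin 0.04
0.06 381 y mid -0.001 w 0.0072 xmin 0.0601
0.08 437 y mid -0.0013 w 0.0077 xmin 0.0802
0.1 474 y mid -0.0013 w 0.0074 xmin 0.1001
0.12 539 y mid -0.0009 w 0.0078 xmin 0.12
0.14 85 y mid -0.0009 w 0.0075 xmin 0.14
```

View pics/w7.png

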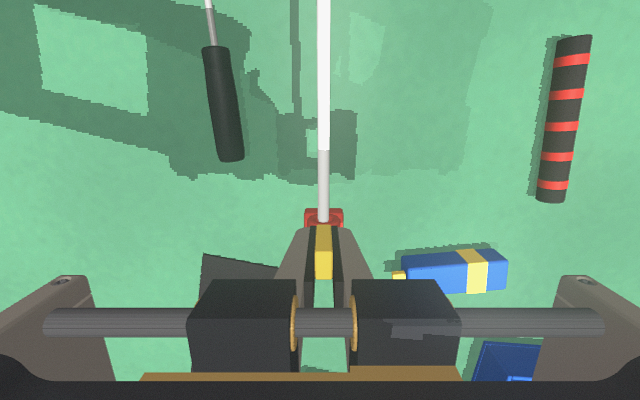

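The tube at (323,222) is entering the bore, with no contact force. Moving on along the first leg.

carry_out(increments=[{"delta_pos":[0.4,0,0],"turn":0,"claw":0},{"delta_pos":[0.4,0,0],"turn":0,"claw":0},{"delta_pos":[0.4,0,0],"turn":0,"claw":0},{"delta_pos":[0.4,0,0],"turn":0,"claw":0},{"delta_pos":[0.6,0,0],"turn":0,"claw":0},{"delta_pos":[0.6,0,0],"turn":0,"claw":0},{"delta_pos":[0.6,0,0],"turn":0,"claw":0},{"delta_pos":[0.6,0,0],"turn":0,"claw":0},{"delta_pos":[0,0,0],"turn":0,"claw":0}])

```text
clock: 11.35
ee_pos: [0.5565, 0.0074, 0.1244]
orientation: [-3.141, -0.0, 1.664]
contact_force: [-1.0, 0.5, -0.5]
opening: 0.109
```

```bash
python3 -c "
from rel import *
rel('w8'); d=grab('scene','s8')
cv2.imwrite('pics/s8z.png',cv2.cvtColor(cv2.resize(d['pixels'][130:250,230:400],None,fx=4,fy=4,interpolation=cv2.INTER_CUBIC),cv2.COLOR_RGB2BGR))
"
```

```text
11.4 [0.5566 0.007  0.1244] [-3.1416e+00  1.0000e-04  1.6636e+00] F [-0.39  0.09 -1.  ] M [-0.074  0.08  -0.072] op 0.107
fin front 326 [ 0.0099 -0.0012 -0.004 ]
red 460 [[0.0004, -0.0157, 0.0146], [0.0095, -0.0024, 0.0328], [0.0103, 0.0129, 0.0438]]
tube z [0.0197 0.0211]
0.0 186 y mid 0.0045 w 0.0188 xmin 0.0002
0.02 335 y mid -0.001 w 0.0077 xmin 0.0201
0.04 355 y mid -0.001 w 0.0075 xmin 0.0401
0.06 390 y mid -0.001 w 0.0072 xmin 0.06
0.08 405 y mid -0.001 w 0.007 xmin 0.0806
0.1 496 y mid -0.0009 w 0.008 xmin 0.1
0.12 547 y mid -0.0009 w 0.0088 xmin 0.1201
0.14 100 y mid 0.0013 w 0.0092 xmin 0.14
```

View pics/s8z.png

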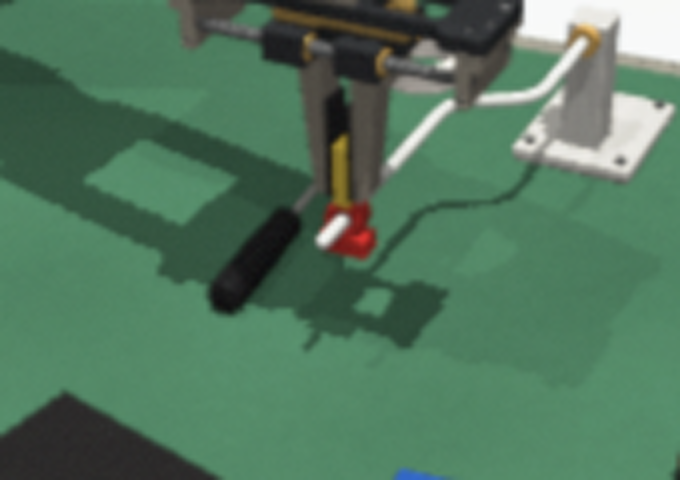

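The tube tip now protrudes from the ring at about (328,235) in the crop, so the clip is threaded. I'll go on to just before the bend and measure the bend from there.

carry_out(increments=[{"delta_pos":[0.8,0,0],"turn":0,"claw":0},{"delta_pos":[0.9,0,0],"turn":0,"claw":0},{"delta_pos":[0.9,0,0],"turn":0,"claw":0},{"delta_pos":[0.9,0,0],"turn":0,"claw":0},{"delta_pos":[0.9,0,0],"turn":0,"claw":0},{"delta_pos":[0.9,0,0],"turn":0,"claw":0},{"delta_pos":[0.9,0,0],"turn":0,"claw":0},{"delta_pos":[0.9,0,0],"turn":0,"claw":0},{"delta_pos":[0.9,0,0],"turn":0,"claw":0},{"delta_pos":[0,0,0],"turn":0,"claw":0},{"delta_pos":[0,0,0],"turn":0,"claw":0}])

```text
clock: 12.55
ee_pos: [0.5493, 0.0864, 0.1244]
orientation: [-3.142, 0.0, 1.663]
contact_force: [-0.5, -0.3, 0.8]
opening: 0.107
```

```bash
cat > bend.py <<'E'
from rel import *
def bend(tag):
    # tube centreline in tool frame, from skeleton of mask on axis-height plane
    d=load(tag); o=bot.get_obs(); y=o['orientation'][2]
    P=pts(d);S,V=cv2.split(cv2.cvtColor(d['pixels'],cv2.COLOR_RGB2HSV))[1:]
    w=P-o['ee_pos'];T=np.stack([w[...,0]*np.cos(y)+w[...,1]*np.sin(y),w[...,0]*np.sin(y)-w[...,1]*np.cos(y),-w[...,2]],-1)
    m=(S<70)&(V>110)&(P[...,2]>.09)&(P[...,2]<.108)&(T[...,0]>.013)&(abs(T[...,1])<.09)
    q=T[m]; print('n',len(q))
    a=q[(abs(q[:,1]+.001)<.006)&(q[:,0]<.045)]; y0=np.median(a[:,1]); print('leg1 y',y0.round(4))
    mm=q[(q[:,1]-y0>.015)&(q[:,1]-y0<.035)]
    if len(mm)>10:
        vx,vy,x0,yy=cv2.fitLine(mm[:,:2].astype(np.float32),cv2.DIST_HUBER,0,.001,.001).ravel()
        print('mid dir deg',np.degrees(np.arctan2(vy,vx))%180,'corner1 x',x0-(yy-y0)*vx/vy, 'by 60deg', np.median(mm[:,0]-(mm[:,1]-y0)/np.tan(np.pi/3)))
    l3=q[(q[:,1]-y0>.04)]
    if len(l3): print('leg3 y-y0 max/med', np.median(l3[l3[:,0]>l3[:,0].max()-.03][:,1])-y0, l3[:,0].max())
E
python3 -c "
from bend import *
rel('w9'); bend('w9')"
```

```text
12.6 [0.5493 0.0861 0.1244] [-3.1415e+00  2.0000e-04  1.6630e+00] F [-0.13  0.65 -0.86] M [-0.077  0.038  0.047] op 0.108
fin front 322 [ 0.0097 -0.0012 -0.0038]
red 463 [[0.0002, -0.0157, 0.0147], [0.0094, -0.002, 0.0322], [0.0102, 0.013, 0.0437]]
tube z [0.0197 0.0211]
0.0 190 y mid 0.0045 w 0.0189 xmin 0.0002
0.02 338 y mid -0.001 w 0.0077 xmin 0.02
0.04 362 y mid -0.001 w 0.0086 xmin 0.04
0.06 540 y mid 0.0091 w 0.028 xmin 0.0601
0.08 314 y mid 0.0214 w 0.019 xmin 0.0804
n 3221
leg1 y -0.0013
mid dir deg 54.50099 corner1 x 0.06625449187057651 by 60deg 0.06958515859661626
leg3 y-y0 max/med 0.04939914864062433 0.14340845194547233
```

View pics/w9.png

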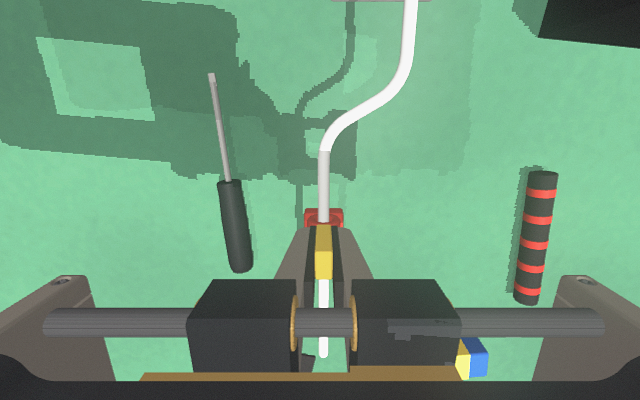

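The wrist view shows the first corner at about (325,140) and the second at (405,75). Corner 1 lies 69 mm ahead of the grip, so s is about +30 mm. I'll build a centre-line path and follow it in small steps.

```bash
cat > path.py <<'E'
from st import *
A=np.array([.5493,.0862]); YAW=1.6635; C1=.069; DY=.0  # reference pose on leg 1, corner distance
def setp(c1=.069,a=A,lat=0.): pass
def centre(l,c1,off=(0,0)):
    """tool-frame-at-A coordinates (x ahead,y right), angle right-handed to +y"""
    R=.030;k=R*np.tan(np.pi/6);arc=R*np.pi/3;m=.05/np.sin(np.pi/3)
    l=np.asarray(l,float)
    segs=[(c1-k,0),(arc,1),(m-2*k,0),(arc,-1),(1.,0)]
    fine=np.arange(-.05,.35,.00025); 
    ang=np.interp(fine,[c1-k,c1-k+arc,c1-k+arc+m-2*k,c1-k+2*arc+m-2*k],[0,np.pi/3,np.pi/3,0])
    x=np.cumsum(np.cos(ang))*.00025-.05;y=np.cumsum(np.sin(ang))*.00025
    return np.interp(l,fine,x),np.interp(l,fine,y)
def pose(l,c1):
    w=np.linspace(-.009,.009,19); x,y=centre(l+w,c1)
    th=np.arctan2(y[-1]-y[0],x[-1]-x[0]); x,y=x.mean(),y.mean()
    t=np.array([np.cos(YAW),np.sin(YAW)]);r=np.array([t[1],-t[0]])
    return A+x*t+y*r,YAW-th
def rows(l0,l1,n,c1,pos=None,yaw=None,z=.1244,fix=(0,0)):
    "alternate half turn / shift / half turn, from the measured pose"
    o=bot.get_obs(); p=np.array(o['ee_pos'][:2]) if pos is None else pos; y=o['orientation'][2] if yaw is None else yaw
    print('dz cm',round((o['ee_pos'][2]-z)*100,3))
    pt=y
    for l in np.linspace(l0,l1,n+1)[1:]:
        q,yq=pose(l,c1); q=q+np.array(fix)
        ym=(pt+yq)/2   # yaw used while shifting
        w=q-p; print('l %.1f'%(l*1000),'turn %.4f'%(y-ym),'dx %.3f dy %.3f'%(100*(w[0]*np.cos(ym)+w[1]*np.sin(ym)),100*(w[0]*np.sin(ym)-w[1]*np.cos(ym))))
        p=q;y=ym;pt=yq
    print('final turn %.4f'%(y-pt))
def where(c1):
    o=bot.get_obs(); ls=np.arange(-.02,.3,.0005); P=np.array([pose(l,c1)[0] for l in ls]); i=np.argmin(np.linalg.norm(P-o['ee_pos'][:2],axis=1)); q,yq=pose(ls[i],c1)
    w=o['ee_pos'][:2]-q; y=yq; print('l %.1f mm'%(ls[i]*1000),'lat right mm %.2f'%(1000*(w[0]*np.sin(y)-w[1]*np.cos(y))),'yaw err %.4f'%(o['orientation'][2]-yq)); return ls[i]
E
python3 - <<'E'
from path import *
for l in (0,.05,.07,.09,.2): print(l,pose(l,.069))
q,_=pose(.25,.069)
rows(0,.041,1,.069)
E
```

```text
0 (array([0.54927686, 0.08644893]), np.float64(1.6635))
0.05 (array([0.54479413, 0.13623814]), np.float64(1.6122641347795992))
0.07 (array([0.54880426, 0.15527335]), np.float64(1.0486497308103735))
0.09 (array([0.56277373, 0.16909973]), np.float64(0.6198955755871323))
0.2 (array([0.58262323, 0.2678977 ]), np.float64(1.6635))
dz cm -0.004
l 41.0 turn -0.0002 dx 4.130 dy -0.000
final turn -0.0002
```

carry_out(increments=[{"delta_pos":[0.7,0,0],"turn":0,"claw":0},{"delta_pos":[0.7,0,0],"turn":0,"claw":0},{"delta_pos":[0.7,0,0],"turn":0,"claw":0},{"delta_pos":[0.7,0,0],"turn":0,"claw":0},{"delta_pos":[0.7,0,0],"turn":0,"claw":0},{"delta_pos":[0.6,0,0],"turn":0,"claw":0},{"delta_pos":[0,0,0],"turn":0,"claw":0},{"delta_pos":[0,0,0],"turn":0,"claw":0}])

```text
clock: 13.4
ee_pos: [0.5455, 0.1272, 0.1244]
orientation: [3.142, 0.0, 1.663]
contact_force: [0.6, -0.7, -0.7]
opening: 0.109
```

Run:
```python
from path import *
from bend import *
rel('w10');bend('w10')
l=where(.069); rows(l,l+.03,10,.069)
```

```text
13.45 [0.5455 0.127  0.1243] [-3.1415e+00  1.0000e-04  1.6630e+00] F [-0.18 -0.48 -0.51] M [-0.089  0.067 -0.02 ] op 0.109
fin front 325 [ 0.0097 -0.0012 -0.004 ]
red 465 [[0.0001, -0.0157, 0.0147], [0.0093, -0.0047, 0.0319], [0.0101, 0.013, 0.0438]]
tube z [0.0197 0.0212]
0.0 193 y mid 0.0045 w 0.0191 xmin 0.0002
0.02 462 y mid 0.0094 w 0.0285 xmin 0.02
0.04 254 y mid 0.0216 w 0.0185 xmin 0.04
n 3224
leg1 y 0.0008
mid dir deg 52.750443 corner1 x 0.02573735866678799 by 60deg 0.030619578812761845
leg3 y-y0 max/med 0.04728976123242253 0.14383936197804667
l 40.5 mm lat right mm -0.01 yaw err -0.0005
dz cm -0.005
l 43.5 turn 0.0002 dx 0.276 dy 0.001
l 46.5 turn 0.0070 dx 0.300 dy 0.000
l 49.5 turn 0.0219 dx 0.300 dy 0.001
l 52.5 turn 0.0385 dx 0.299 dy 0.001
l 55.5 turn 0.0552 dx 0.297 dy 0.001
l 58.5 turn 0.0720 dx 0.296 dy 0.000
l 61.5 turn 0.0883 dx 0.295 dy -0.000
l 64.5 turn 0.0981 dx 0.295 dy -0.000
l 67.5 turn 0.1000 dx 0.295 dy 0.000
l 70.5 turn 0.1000 dx 0.295 dy 0.000
final turn 0.0500
```

carry_out(increments=[{"delta_pos":[0.32,0,0],"turn":0,"claw":0},{"delta_pos":[0,0,0],"turn":0.007,"claw":0},{"delta_pos":[0.3,0,0],"turn":0,"claw":0},{"delta_pos":[0,0,0],"turn":0.022,"claw":0},{"delta_pos":[0.3,0,0],"turn":0,"claw":0},{"delta_pos":[0,0,0],"turn":0.0385,"claw":0},{"delta_pos":[0.3,0,0],"turn":0,"claw":0},{"delta_pos":[0,0,0],"turn":0.055,"claw":0},{"delta_pos":[0.3,0,0],"turn":0,"claw":0},{"delta_pos":[0,0,0],"turn":0.072,"claw":0},{"delta_pos":[0.296,0,0],"turn":0,"claw":0},{"delta_pos":[0,0,0],"turn":0.088,"claw":0},{"delta_pos":[0.295,0,0],"turn":0,"claw":0},{"delta_pos":[0,0,0],"turn":0,"claw":0}])

```text
clock: 14.85
ee_pos: [0.5458, 0.1486, 0.1244]
orientation: [3.141, -0.0, 1.384]
contact_force: [0.6, 0.5, -0.0]
opening: 0.108
```

Run:
```python
from path import *
from bend import *
rel('w11')
l=where(.0695); rows(l,l+.03,10,.0695)
```

```text
14.9 [0.5458 0.1484 0.1244] [ 3.1415e+00 -1.0000e-04  1.3839e+00] F [ 0.42 -1.34 -0.16] M [-0.069  0.082  0.013] op 0.107
fin front 327 [ 0.0093 -0.0012 -0.0042]
red 441 [[0.0, -0.0159, 0.0149], [0.0089, -0.0062, 0.0308], [0.0097, 0.0128, 0.0439]]
tube z [0.0138 0.021 ]
0.0 234 y mid 0.0054 w 0.0174 xmin 0.0005
0.02 450 y mid 0.0167 w 0.0261 xmin 0.02
0.04 214 y mid 0.0267 w 0.0078 xmin 0.04
0.06 297 y mid 0.0263 w 0.0082 xmin 0.06
0.08 459 y mid 0.0226 w 0.0127 xmin 0.08
0.1 499 y mid 0.017 w 0.0133 xmin 0.1001
0.12 773 y mid 0.0059 w 0.0286 xmin 0.12
0.14 98 y mid 0.0072 w 0.0316 xmin 0.14
l 62.5 mm lat right mm 0.00 yaw err 0.0686
dz cm 0.0
l 65.5 turn 0.0843 dx 0.304 dy 0.010
l 68.5 turn 0.1343 dx 0.295 dy 0.000
l 71.5 turn 0.1000 dx 0.295 dy -0.000
l 74.5 turn 0.1000 dx 0.295 dy 0.000
l 77.5 turn 0.0958 dx 0.295 dy 0.000
l 80.5 turn 0.0833 dx 0.296 dy -0.000
l 83.5 turn 0.0665 dx 0.298 dy -0.001
l 86.5 turn 0.0498 dx 0.299 dy -0.001
l 89.5 turn 0.0331 dx 0.300 dy -0.000
l 92.5 turn 0.0165 dx 0.300 dy 0.000
final turn 0.0041
```

View pics/w11.png

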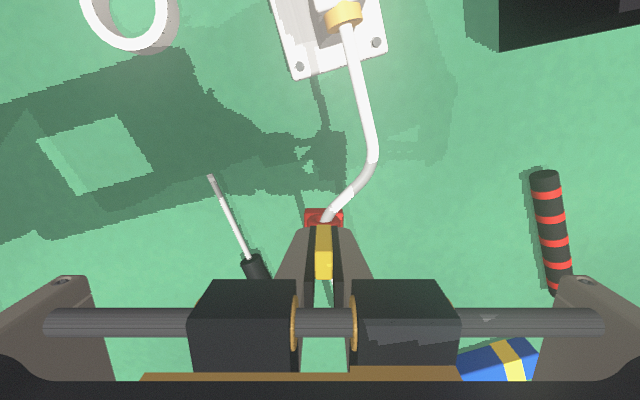

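The ring at (323,215) follows the bend with no load, and the brass stop is visible at (343,15). Going on.

carry_out(increments=[{"delta_pos":[0,0,0],"turn":0.09,"claw":0},{"delta_pos":[0.3,0.01,0],"turn":0,"claw":0},{"delta_pos":[0,0,0],"turn":0.128,"claw":0},{"delta_pos":[0.295,0,0],"turn":0,"claw":0},{"delta_pos":[0,0,0],"turn":0.1,"claw":0},{"delta_pos":[0.295,0,0],"turn":0,"claw":0},{"delta_pos":[0,0,0],"turn":0.1,"claw":0},{"delta_pos":[0.295,0,0],"turn":0,"claw":0},{"delta_pos":[0,0,0],"turn":0.096,"claw":0},{"delta_pos":[0.295,0,0],"turn":0,"claw":0},{"delta_pos":[0,0,0],"turn":0,"claw":0}])

```text
clock: 16.0
ee_pos: [0.5532, 0.1613, 0.1244]
orientation: [3.141, -0.0, 0.872]
contact_force: [-0.8, 0.2, -0.9]
opening: 0.107
```

Run:
```python
from path import *
from bend import *
rel('w12')
l=where(.0695); rows(l,l+.012,4,.0695)
```

```text
16.05 [0.5531 0.1612 0.1244] [ 3.1415e+00 -2.0000e-04  8.7140e-01] F [-0.61 -0.53 -1.28] M [-0.057  0.057 -0.022] op 0.111
fin front 329 [ 0.0087 -0.0013 -0.0039]
red 463 [[-0.0007, -0.0159, 0.0145], [0.0084, -0.0059, 0.0311], [0.0092, 0.0128, 0.0439]]
tube z [0.0198 0.0211]
0.0 199 y mid 0.0016 w 0.0174 xmin 0.0002
0.02 328 y mid 0.0053 w 0.0102 xmin 0.0201
0.04 425 y mid 0.0002 w 0.0207 xmin 0.0401
0.06 534 y mid -0.0157 w 0.0283 xmin 0.06
0.08 124 y mid -0.0261 w 0.0088 xmin 0.08
l 77.5 mm lat right mm 0.25 yaw err 0.0477
dz cm -0.001
l 80.5 turn 0.0613 dx 0.291 dy -0.019
l 83.5 turn 0.0904 dx 0.298 dy -0.001
l 86.5 turn 0.0498 dx 0.299 dy -0.001
l 89.5 turn 0.0331 dx 0.300 dy -0.000
final turn 0.0124
```

View pics/w12.png

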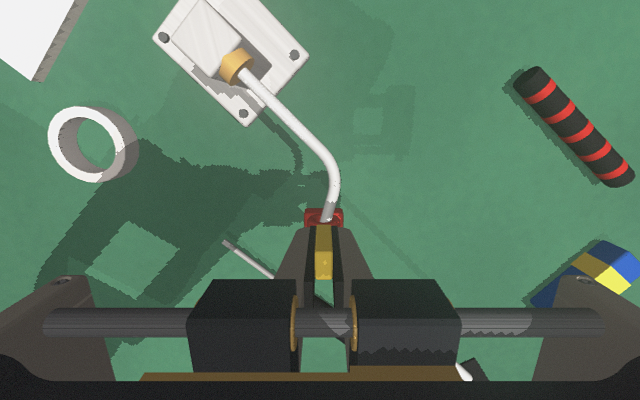

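carry_out(increments=[{"delta_pos":[0,0,0],"turn":0.07,"claw":0},{"delta_pos":[0.29,-0.01,0],"turn":0,"claw":0},{"delta_pos":[0,0,0],"turn":0.084,"claw":0},{"delta_pos":[0.3,0,0],"turn":0,"claw":0},{"delta_pos":[0,0,0],"turn":0.05,"claw":0},{"delta_pos":[0.3,0,0],"turn":0,"claw":0},{"delta_pos":[0,0,0],"turn":0.033,"claw":0},{"delta_pos":[0.3,0,0],"turn":0,"claw":0},{"delta_pos":[0,0,0],"turn":0.0125,"claw":0},{"delta_pos":[0,0,0],"turn":0,"claw":0},{"delta_pos":[0,0,0],"turn":0,"claw":0}])

```text
clock: 17.15
ee_pos: [0.5618, 0.1686, 0.1243]
orientation: [-3.142, 0.0, 0.618]
contact_force: [-0.3, 0.7, -1.0]
opening: 0.105
```

Run:
```python
from path import *
from bend import *
rel('w13')
d=load('w13');o=bot.get_obs();y=o['orientation'][2];P=pts(d);S,V=cv2.split(cv2.cvtColor(d['pixels'],cv2.COLOR_RGB2HSV))[1:]
w=P-o['ee_pos'];T=np.stack([w[...,0]*np.cos(y)+w[...,1]*np.sin(y),w[...,0]*np.sin(y)-w[...,1]*np.cos(y),-w[...,2]],-1)
m=(S<70)&(V>110)&(P[...,2]>.09)&(P[...,2]<.108)&(T[...,0]>.009)&(abs(T[...,1])<.09)
q=T[m]
for a in np.arange(.01,.07,.004):
    k=q[(q[:,0]>a)&(q[:,0]<a+.004)]
    if len(k): print(round(a+.002,3),len(k),k[:,1].min().round(4),k[:,1].max().round(4))
l=where(.0695); rows(l,l+.03,10,.0695)
```

```text
17.2 [0.5618 0.1686 0.1243] [-3.1416e+00  1.0000e-04  6.1770e-01] F [ 1.01 -0.11 -0.16] M [-0.031  0.127 -0.03 ] op 0.108
fin front 330 [ 0.0082 -0.0013 -0.004 ]
red 450 [[-0.0011, -0.0158, 0.0145], [0.0078, -0.0049, 0.032], [0.0086, 0.0128, 0.044]]
tube z [0.0198 0.0211]
0.0 187 y mid -0.0008 w 0.0071 xmin 0.0066
0.02 388 y mid -0.0063 w 0.0204 xmin 0.0201
0.04 392 y mid -0.0191 w 0.023 xmin 0.0403
0.012 52 -0.0043 0.0028
0.016 60 -0.0043 0.0027
0.02 65 -0.0049 0.0028
0.024 61 -0.0056 0.002
0.028 71 -0.0076 0.0013
0.032 77 -0.0103 -0.0001
0.036 89 -0.015 -0.0021
0.04 112 -0.0209 -0.0048
0.044 135 -0.0282 -0.0081
0.048 147 -0.0346 -0.0142
0.052 146 -0.0416 -0.0207
0.056 148 -0.0486 -0.0279
0.06 147 -0.0562 -0.0343
0.064 156 -0.0627 -0.0411
0.068 177 -0.0897 -0.0489
l 89.0 mm lat right mm 0.28 yaw err -0.0098
dz cm -0.005
l 92.0 turn 0.0006 dx 0.286 dy -0.030
l 95.0 turn 0.0007 dx 0.300 dy 0.000
l 98.0 turn 0.0000 dx 0.300 dy 0.000
l 101.0 turn -0.0055 dx 0.300 dy -0.000
l 104.0 turn -0.0191 dx 0.300 dy -0.001
l 107.0 turn -0.0357 dx 0.299 dy -0.001
l 110.0 turn -0.0524 dx 0.298 dy -0.001
l 113.0 turn -0.0691 dx 0.296 dy -0.000
l 116.0 turn -0.0858 dx 0.295 dy 0.000
l 119.0 turn -0.0970 dx 0.295 dy 0.000
final turn -0.0500
```

View pics/w13.png

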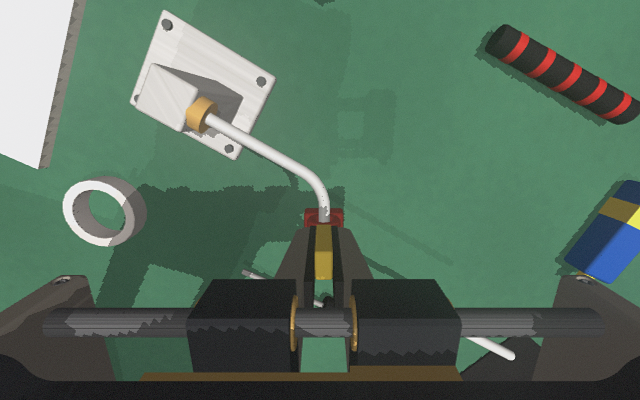

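The ring at (323,215) is on the middle leg, aligned to about 0.5 mm sideways. The second bend starts about 17 mm ahead, which is consistent with a corner distance of 68.6 mm.

Run:
```python
from path import *
l=where(.0686); rows(l,l+.03,10,.0686)
```

```text
l 88.5 mm lat right mm -0.49 yaw err -0.0073
dz cm -0.005
l 91.5 turn 0.0007 dx 0.281 dy 0.048
l 94.5 turn 0.0007 dx 0.300 dy -0.000
l 97.5 turn -0.0003 dx 0.300 dy 0.000
l 100.5 turn -0.0068 dx 0.300 dy -0.000
l 103.5 turn -0.0213 dx 0.300 dy -0.001
l 106.5 turn -0.0379 dx 0.299 dy -0.001
l 109.5 turn -0.0546 dx 0.297 dy -0.001
l 112.5 turn -0.0714 dx 0.296 dy -0.000
l 115.5 turn -0.0878 dx 0.295 dy 0.000
l 118.5 turn -0.0979 dx 0.295 dy -0.000
final turn -0.0500
```

carry_out(increments=[{"delta_pos":[0.28,0.04,0],"turn":0,"claw":0},{"delta_pos":[0.3,0,0],"turn":0,"claw":0},{"delta_pos":[0.3,0,0],"turn":0,"claw":0},{"delta_pos":[0,0,0],"turn":-0.007,"claw":0},{"delta_pos":[0.3,0,0],"turn":0,"claw":0},{"delta_pos":[0,0,0],"turn":-0.021,"claw":0},{"delta_pos":[0.3,0,0],"turn":0,"claw":0},{"delta_pos":[0,0,0],"turn":-0.038,"claw":0},{"delta_pos":[0.3,0,0],"turn":0,"claw":0},{"delta_pos":[0,0,0],"turn":-0.055,"claw":0},{"delta_pos":[0.3,0,0],"turn":0,"claw":0},{"delta_pos":[0,0,0],"turn":-0.071,"claw":0},{"delta_pos":[0.3,0,0],"turn":0,"claw":0},{"delta_pos":[0,0,0],"turn":0,"claw":0}])

```text
clock: 18.6
ee_pos: [0.5812, 0.1834, 0.1244]
orientation: [3.141, -0.0, 0.806]
contact_force: [0.9, 0.1, -1.5]
opening: 0.102
```

Run:
```python
from path import *
from bend import *
rel('w14')
l=where(.0686); rows(l,l+.03,10,.0686)
```

```text
18.65 [0.581  0.1832 0.1244] [ 3.1415e+00 -2.0000e-04  8.0640e-01] F [ 0.03 -0.95 -0.28] M [-0.077  0.154  0.031] op 0.11
fin front 325 [ 0.0086 -0.0013 -0.004 ]
red 446 [[-0.0008, -0.0158, 0.0148], [0.0082, 0.0031, 0.0318], [0.0091, 0.0128, 0.0442]]
tube z [0.0199 0.0211]
0.0 209 y mid -0.0062 w 0.016 xmin 0.007
0.02 437 y mid -0.0187 w 0.0242 xmin 0.02
0.04 11 y mid -0.0286 w 0.0026 xmin 0.04
l 113.0 mm lat right mm 0.02 yaw err -0.0570
dz cm -0.0
l 116.0 turn -0.0772 dx 0.293 dy -0.011
l 119.0 turn -0.1272 dx 0.295 dy -0.000
l 122.0 turn -0.1000 dx 0.295 dy 0.000
l 125.0 turn -0.1000 dx 0.295 dy -0.000
l 128.0 turn -0.1000 dx 0.295 dy 0.000
l 131.0 turn -0.0961 dx 0.295 dy -0.000
l 134.0 turn -0.0839 dx 0.296 dy 0.000
l 137.0 turn -0.0671 dx 0.298 dy 0.001
l 140.0 turn -0.0504 dx 0.299 dy 0.001
l 143.0 turn -0.0337 dx 0.300 dy 0.001
final turn -0.0127
```

View pics/w14.png

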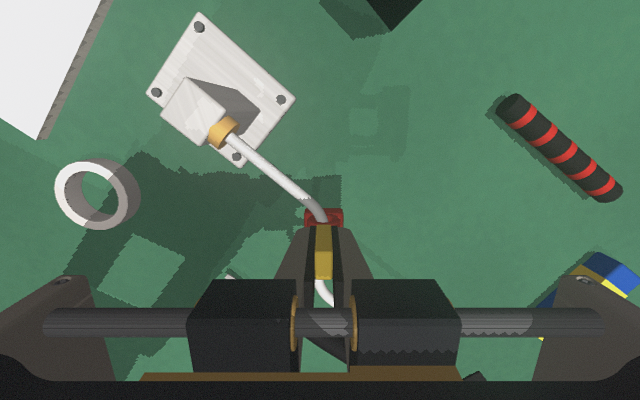

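The ring at (323,215) is in the second bend, with the force still at noise level. Continuing.

carry_out(increments=[{"delta_pos":[0,0,0],"turn":-0.085,"claw":0},{"delta_pos":[0.295,-0.01,0],"turn":0,"claw":0},{"delta_pos":[0,0,0],"turn":-0.12,"claw":0},{"delta_pos":[0.295,0,0],"turn":0,"claw":0},{"delta_pos":[0,0,0],"turn":-0.1,"claw":0},{"delta_pos":[0.295,0,0],"turn":0,"claw":0},{"delta_pos":[0,0,0],"turn":-0.1,"claw":0},{"delta_pos":[0.295,0,0],"turn":0,"claw":0},{"delta_pos":[0,0,0],"turn":-0.1,"claw":0},{"delta_pos":[0.295,0,0],"turn":0,"claw":0},{"delta_pos":[0,0,0],"turn":-0.05,"claw":0},{"delta_pos":[0,0,0],"turn":0,"claw":0}])

```text
clock: 19.85
ee_pos: [0.5873, 0.1965, 0.1244]
orientation: [3.141, -0.0, 1.359]
contact_force: [-0.4, -0.3, -0.4]
opening: 0.107
```

Run:
```python
from path import *
from bend import *
rel('w15')
l=where(.0686); rows(l,l+.03,10,.0686)
```

```text
19.9 [0.5872 0.1964 0.1244] [ 3.1416 -0.      1.3583] F [-0.51 -1.22 -1.09] M [-0.082  0.042 -0.02 ] op 0.108
fin front 327 [ 0.0092 -0.0013 -0.0039]
red 462 [[-0.0002, -0.0158, 0.0147], [0.0089, 0.0026, 0.0325], [0.0096, 0.0128, 0.0438]]
tube z [0.0128 0.0152]
0.0 191 y mid -0.0032 w 0.0105 xmin 0.0076
0.02 336 y mid -0.0082 w 0.0135 xmin 0.02
0.04 378 y mid -0.0143 w 0.0135 xmin 0.04
0.06 318 y mid -0.0195 w 0.017 xmin 0.06
0.08 835 y mid -0.0208 w 0.019 xmin 0.0805
0.1 628 y mid -0.0226 w 0.0154 xmin 0.1001
l 128.0 mm lat right mm -0.25 yaw err -0.0025
dz cm -0.003
l 131.0 turn -0.0474 dx 0.291 dy 0.024
l 134.0 turn -0.0851 dx 0.296 dy 0.000
l 137.0 turn -0.0671 dx 0.298 dy 0.001
l 140.0 turn -0.0504 dx 0.299 dy 0.001
l 143.0 turn -0.0337 dx 0.300 dy 0.001
l 146.0 turn -0.0171 dx 0.300 dy -0.000
l 149.0 turn -0.0044 dx 0.300 dy 0.000
l 152.0 turn 0.0000 dx 0.300 dy 0.000
l 155.0 turn 0.0000 dx 0.300 dy 0.000
l 158.0 turn 0.0000 dx 0.300 dy 0.000
final turn 0.0000
```

carry_out(increments=[{"delta_pos":[0,0,0],"turn":-0.047,"claw":0},{"delta_pos":[0.29,0.02,0],"turn":0,"claw":0},{"delta_pos":[0,0,0],"turn":-0.085,"claw":0},{"delta_pos":[0.296,0,0],"turn":0,"claw":0},{"delta_pos":[0,0,0],"turn":-0.067,"claw":0},{"delta_pos":[0.3,0,0],"turn":0,"claw":0},{"delta_pos":[0,0,0],"turn":-0.05,"claw":0},{"delta_pos":[0.3,0,0],"turn":0,"claw":0},{"delta_pos":[0,0,0],"turn":-0.034,"claw":0},{"delta_pos":[0.3,0,0],"turn":0,"claw":0},{"delta_pos":[0,0,0],"turn":-0.017,"claw":0},{"delta_pos":[0.3,0,0],"turn":0,"claw":0},{"delta_pos":[0,0,0],"turn":-0.0045,"claw":0},{"delta_pos":[0,0,0],"turn":0,"claw":0},{"delta_pos":[0,0,0],"turn":0,"claw":0}])

```text
clock: 21.4
ee_pos: [0.5874, 0.2139, 0.1244]
orientation: [-3.142, 0.0, 1.668]
contact_force: [0.2, -0.6, -1.0]
opening: 0.11
```

Run:
```python
from path import *
from bend import *
rel('w16')
l=where(.0686); rows(l,l+.03,1,.0686)
d=load('w16');o=bot.get_obs();y=o['orientation'][2];P=pts(d);h,S,V=cv2.split(cv2.cvtColor(d['pixels'],cv2.COLOR_RGB2HSV))
w=P-o['ee_pos'];T=np.stack([w[...,0]*np.cos(y)+w[...,1]*np.sin(y),w[...,0]*np.sin(y)-w[...,1]*np.cos(y),-w[...,2]],-1)
m=(h>12)&(h<30)&(S>100)&(T[...,0]>.02)&(abs(T[...,1])<.03)&(P[...,2]>.08)&(P[...,2]<.13)
q=T[m];uv=np.argwhere(m);print('brass',len(q),np.percentile(q,[2,50,98],0).round(4).tolist(),uv.min(0),uv.max(0))
```

```text
21.45 [0.5874 0.2138 0.1244] [-3.1416  0.      1.6679] F [-0.37 -0.07 -0.8 ] M [-0.06   0.088  0.025] op 0.106
fin front 327 [ 0.0095 -0.0012 -0.0039]
red 472 [[-0.0001, -0.0157, 0.015], [0.0091, -0.0054, 0.0321], [0.0099, 0.013, 0.0441]]
tube z [0.0127 0.0139]
0.0 187 y mid 0.0048 w 0.0181 xmin 0.0002
0.02 325 y mid -0.0003 w 0.0076 xmin 0.02
0.04 359 y mid -0.0003 w 0.0075 xmin 0.0401
0.06 836 y mid -0.0001 w 0.0296 xmin 0.0611
0.08 1555 y mid -0.0002 w 0.0302 xmin 0.0803
l 145.5 mm lat right mm -0.27 yaw err 0.0047
dz cm -0.002
l 175.5 turn 0.0022 dx 2.977 dy 0.033
final turn 0.0022
brass 262 [[0.0613, -0.0103, 0.0135], [0.0648, -0.0037, 0.0156], [0.069, 0.0096, 0.0203]] [132 309] [147 340]
```

View pics/w16.png

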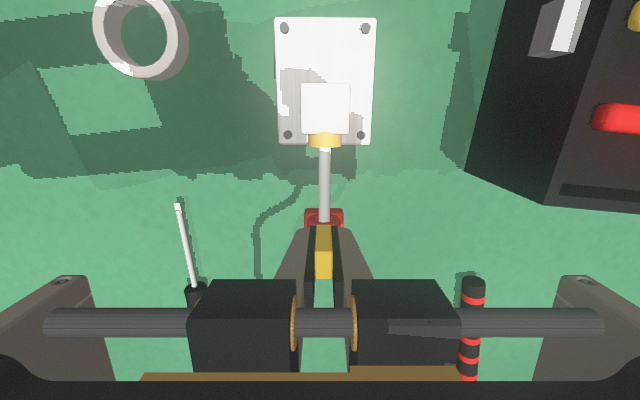

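The brass stop face at (324,143) is about 51 mm ahead of the ring. The clip sits 0.9 mm left of the tube, so I'm shifting right and going up to the stop with a lighter grip.

carry_out(increments=[{"delta_pos":[0,0.04,0],"turn":0.004,"claw":0},{"delta_pos":[0.5,0.04,0],"turn":0,"claw":0},{"delta_pos":[0.7,0,0],"turn":0,"claw":0},{"delta_pos":[0.7,0,0],"turn":0,"claw":0},{"delta_pos":[0.7,0,0],"turn":0,"claw":0},{"delta_pos":[0.7,0,0],"turn":0,"claw":0},{"delta_pos":[0.5,0,0],"turn":0,"claw":0},{"delta_pos":[0.4,0,0],"turn":0,"claw":0},{"delta_pos":[0.2,0,0],"turn":0,"claw":0},{"delta_pos":[0,0,0],"turn":0,"claw":0},{"delta_pos":[0,0,0],"turn":0,"claw":0}], grip_force=6)

```text
clock: 22.55
ee_pos: [0.584, 0.2576, 0.1243]
orientation: [-3.141, 0.0, 1.664]
contact_force: [-0.6, -0.1, -0.8]
opening: 0.106
```

```bash
cat > gap.py <<'E'
from rel import *
import sys
tag=sys.argv[1]; rel(tag)
d=load(tag);o=bot.get_obs();y=o['orientation'][2];P=pts(d);h,S,V=cv2.split(cv2.cvtColor(d['pixels'],cv2.COLOR_RGB2HSV))
w=P-o['ee_pos'];T=np.stack([w[...,0]*np.cos(y)+w[...,1]*np.sin(y),w[...,0]*np.sin(y)-w[...,1]*np.cos(y),-w[...,2]],-1)
m=(h>12)&(h<30)&(S>100)&(T[...,0]>.0098)&(abs(T[...,1])<.03)&(T[...,2]>.012)&(T[...,2]<.03)
q=T[m]
if len(q): print('brass',len(q),np.percentile(q,[2,50,98],0).round(4).tolist())
t=np.array([np.cos(1.663),np.sin(1.663)]); print('to stop by geometry',((np.array([.5813,.2733])-o['ee_pos'][:2])@t-.009).round(4))
cv2.imwrite('pics/'+tag+'z.png',cv2.cvtColor(cv2.resize(d['pixels'][130:290,240:400],None,fx=3.6,fy=3.6,interpolation=cv2.INTER_CUBIC),cv2.COLOR_RGB2BGR))
E
python3 gap.py w17
```

```text
22.6 [0.5841 0.2576 0.1244] [3.1416e+00 1.0000e-04 1.6642e+00] F [-0.    0.3  -0.23] M [-0.093  0.073 -0.052] op 0.108
fin front 374 [ 0.0107 -0.0013 -0.0016]
red 396 [[-0.0001, -0.0157, 0.0147], [0.0089, 0.0027, 0.0285], [0.01, 0.0129, 0.0413]]
tube z [0.0127 0.0137]
0.0 103 y mid 0.0044 w 0.0189 xmin 0.0002
0.02 883 y mid -0.0013 w 0.0297 xmin 0.0252
0.04 1278 y mid -0.0013 w 0.03 xmin 0.04
brass 345 [[0.0174, -0.0116, 0.0127], [0.0212, -0.0014, 0.0147], [0.0257, 0.0083, 0.0207]]
to stop by geometry 0.0069
```

View pics/w17z.png

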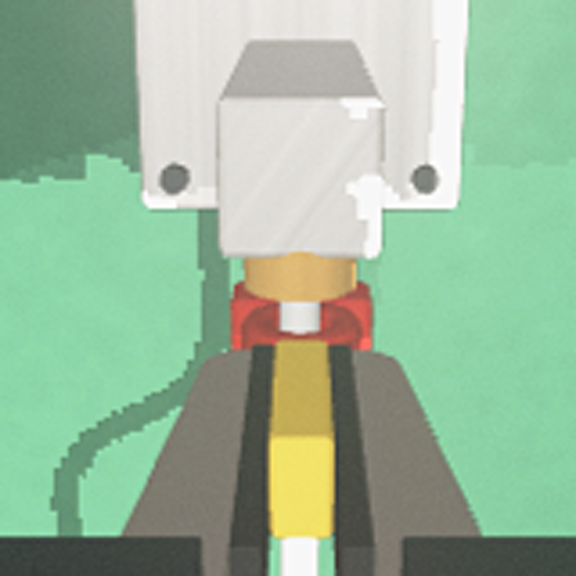

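carry_out(increments=[{"delta_pos":[0.1,0,0],"turn":0,"claw":0},{"delta_pos":[0.1,0,0],"turn":0,"claw":0},{"delta_pos":[0.1,0,0],"turn":0,"claw":0},{"delta_pos":[0.1,0,0],"turn":0,"claw":0},{"delta_pos":[0.1,0,0],"turn":0,"claw":0},{"delta_pos":[0.05,0,0],"turn":0,"claw":0},{"delta_pos":[0,0,0],"turn":0,"claw":0},{"delta_pos":[0,0,0],"turn":0,"claw":0}])

```text
clock: 23.4
ee_pos: [0.5835, 0.2633, 0.1244]
orientation: [-3.142, 0.0, 1.664]
contact_force: [0.2, -0.3, -1.5]
opening: 0.105
```

```bash
python3 gap.py w18
```

```text
23.45 [0.5835 0.2632 0.1244] [-3.1416  0.      1.6643] F [-0.04 -0.22 -0.66] M [-0.112  0.049  0.044] op 0.109
fin front 403 [ 0.0107 -0.0017 -0.0002]
red 235 [[-0.0006, -0.0151, 0.0143], [0.0085, -0.0007, 0.0217], [0.0099, 0.013, 0.0412]]
tube z [0.0127 0.0137]
0.0 26 y mid -0.0001 w 0.0287 xmin 0.0005
0.02 1230 y mid -0.0013 w 0.0298 xmin 0.02
0.04 928 y mid -0.0012 w 0.0299 xmin 0.04
brass 335 [[0.0116, -0.0113, 0.0126], [0.0155, -0.0013, 0.0147], [0.0201, 0.0083, 0.0213]]
to stop by geometry 0.0012
```

View pics/w18z.png

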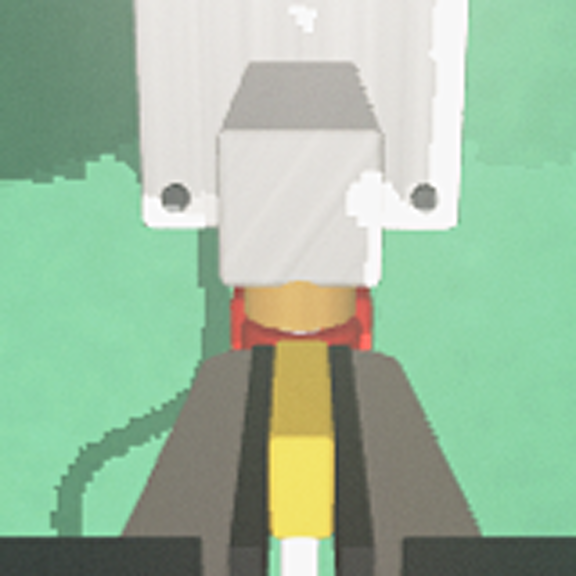

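The brass face at (300,330) in the crop is about 1 to 2 mm from the ring front. I'll creep the rest.

carry_out(increments=[{"delta_pos":[0.03,0,0],"turn":0,"claw":0},{"delta_pos":[0.03,0,0],"turn":0,"claw":0},{"delta_pos":[0.03,0,0],"turn":0,"claw":0},{"delta_pos":[0,0,0.05],"turn":0,"claw":0},{"delta_pos":[0,0,0.05],"turn":0,"claw":0},{"delta_pos":[0,0,0],"turn":0,"claw":0}], grip_force=5)

```text
clock: 24.05
ee_pos: [0.5834, 0.2641, 0.1233]
orientation: [-3.141, 0.0, 1.664]
contact_force: [-0.2, 0.2, -0.6]
opening: 0.111
```

```bash
python3 gap.py w19
```

```text
24.1 [0.5835 0.2641 0.1233] [-3.1415  0.      1.6643] F [ 0.4  -0.46 -0.53] M [-0.105  0.029  0.041] op 0.104
fin front 353 [ 0.0099 -0.0013 -0.0026]
red 174 [[-0.0007, -0.0151, 0.0139], [0.0078, 0.0023, 0.0241], [0.0098, 0.013, 0.037]]
tube z [0.0116 0.0127]
0.0 39 y mid -0.0004 w 0.0293 xmin 0.0004
0.02 1268 y mid -0.0012 w 0.03 xmin 0.02
0.04 881 y mid -0.0012 w 0.0297 xmin 0.04
brass 315 [[0.0107, -0.0115, 0.0122], [0.0145, -0.0014, 0.0136], [0.0193, 0.0087, 0.0201]]
to stop by geometry 0.0003
```

carry_out(increments=[{"delta_pos":[0.03,0,0],"turn":0,"claw":0},{"delta_pos":[0,0,0],"turn":0,"claw":0},{"delta_pos":[0.03,0,0],"turn":0,"claw":0},{"delta_pos":[0,0,0],"turn":0,"claw":0},{"delta_pos":[0,0,0],"turn":0,"claw":0}])

```text
clock: 24.6
ee_pos: [0.5834, 0.2647, 0.1234]
orientation: [-3.142, 0.0, 1.664]
contact_force: [1.7, 0.2, -0.5]
opening: 0.108
```

carry_out(increments=[{"delta_pos":[0.02,0,0],"turn":0,"claw":0},{"delta_pos":[0,0,0],"turn":0,"claw":0}])

```text
clock: 24.8
ee_pos: [0.5834, 0.265, 0.1234]
orientation: [3.142, -0.0, 1.664]
contact_force: [0.7, -0.6, -0.5]
opening: 0.105
```

carry_out(increments=[{"delta_pos":[0.02,0,0],"turn":0,"claw":0},{"delta_pos":[0,0,0],"turn":0,"claw":0}])

```text
clock: 25.0
ee_pos: [0.5834, 0.2651, 0.1234]
orientation: [3.142, 0.0, 1.664]
contact_force: [0.4, -0.8, 0.1]
opening: 0.109
```

```bash
python3 gap.py w20
```

```text
25.05 [0.5834 0.2651 0.1234] [-3.1415e+00  1.0000e-04  1.6643e+00] F [ 0.18 -0.44 -0.95] M [-0.169  0.057  0.019] op 0.106
fin front 373 [ 0.01   -0.0014 -0.0016]
red 144 [[-0.0008, -0.015, 0.0143], [0.0073, 0.0055, 0.0339], [0.0092, 0.0131, 0.0361]]
tube z [0.0117 0.0127]
0.0 107 y mid -0.0004 w 0.0299 xmin 0.0012
0.02 1276 y mid -0.0013 w 0.03 xmin 0.02
0.04 825 y mid -0.0012 w 0.0297 xmin 0.04
brass 310 [[0.01, -0.0116, 0.0121], [0.0137, -0.0013, 0.0137], [0.0182, 0.0083, 0.0199]]
to stop by geometry -0.0006
```

View pics/w20z.png

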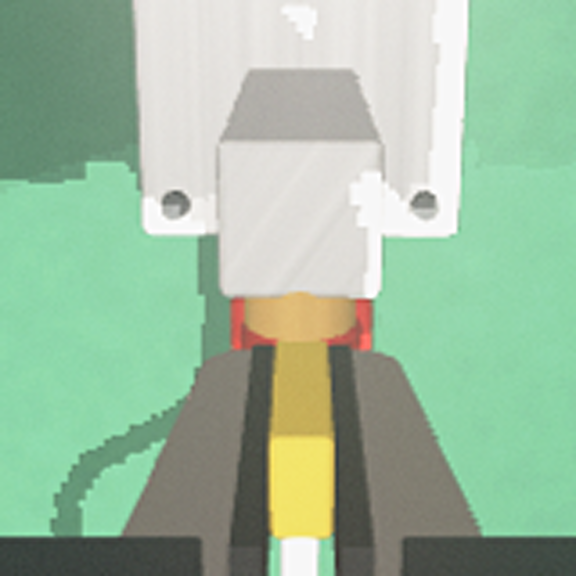

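carry_out(increments=[{"delta_pos":[0.02,0,0],"turn":0,"claw":0},{"delta_pos":[0,0,0],"turn":0,"claw":0}])

```text
clock: 25.25
ee_pos: [0.5834, 0.2651, 0.1234]
orientation: [-3.142, 0.0, 1.664]
contact_force: [0.9, -1.0, -0.8]
opening: 0.107
```

carry_out(increments=[{"delta_pos":[0.02,0,0],"turn":0,"claw":0},{"delta_pos":[0,0,0],"turn":0,"claw":0}])

```text
clock: 25.45
ee_pos: [0.5833, 0.2652, 0.1234]
orientation: [-3.141, 0.001, 1.664]
contact_force: [0.9, -3.5, 0.2]
opening: 0.106
```

```bash
python3 gap.py w21 | egrep -v '^0|red'
```

```text
25.5 [0.5833 0.2652 0.1234] [-3.1415e+00  5.0000e-04  1.6644e+00] F [-0.49 -3.28  0.38] M [-0.744 -0.024  0.011] op 0.106
fin front 370 [ 0.0101 -0.0013 -0.0013]
tube z [0.0117 0.0127]
brass 315 [[0.0099, -0.0115, 0.0122], [0.0136, -0.0013, 0.0137], [0.018, 0.0084, 0.0199]]
to stop by geometry -0.0008
```

Contact with the stop is felt at 3.3 N, so the clip is home. I'll back off 0.2 mm to relieve it, then release and rise.

carry_out(increments=[{"delta_pos":[-0.02,0,0],"turn":0,"claw":0},{"delta_pos":[-0.02,0,0],"turn":0,"claw":0},{"delta_pos":[0,0,0],"turn":0,"claw":0.15},{"delta_pos":[0,0,0],"turn":0,"claw":0.2},{"delta_pos":[0,0,0],"turn":0,"claw":0.3},{"delta_pos":[0,0,0],"turn":0,"claw":0.3},{"delta_pos":[0,0,0],"turn":0,"claw":0.3},{"delta_pos":[0,0,0],"turn":0,"claw":0.3}])

```text
clock: 26.3
ee_pos: [0.5834, 0.2652, 0.1234]
orientation: [-3.142, -0.0, 1.664]
contact_force: [-0.7, -0.1, -1.0]
opening: 0.302
```

```bash
python3 gap.py w22
```

```text
26.35 [0.5834 0.2652 0.1234] [-3.1416 -0.      1.6643] F [-0.34 -0.58 -0.76] M [-0.025  0.106 -0.036] op 0.304
fin front 419 [ 0.0103 -0.0013  0.0003]
red 460 [[-0.0074, -0.015, 0.0151], [0.0017, 0.0042, 0.019], [0.0086, 0.0131, 0.0371]]
tube z [0.0116 0.0127]
0.0 103 y mid -0.0006 w 0.03 xmin 0.0035
0.02 1285 y mid -0.0013 w 0.0301 xmin 0.02
0.04 814 y mid -0.0012 w 0.0297 xmin 0.04
brass 310 [[0.0099, -0.0115, 0.0121], [0.0136, -0.0013, 0.0137], [0.0179, 0.009, 0.0205]]
to stop by geometry -0.0007
```

View pics/w22z.png

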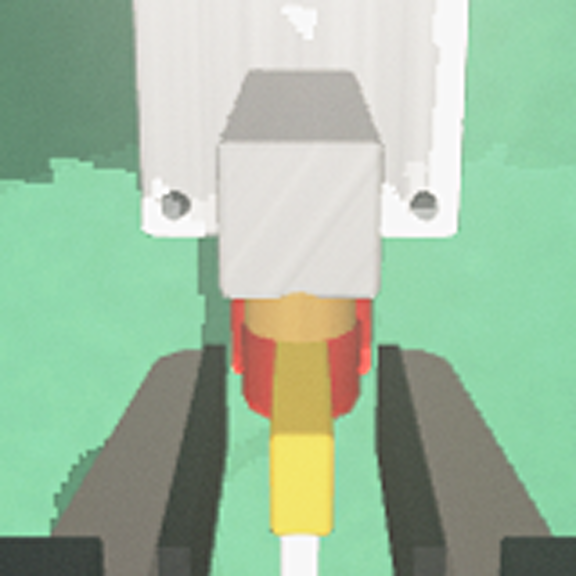

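The fingers are open, the fin at (300,480) stands free between them, and the ring is against the brass. Rising clear and checking.

carry_out(increments=[{"delta_pos":[0,0,-0.5],"turn":0,"claw":0.3},{"delta_pos":[0,0,-1],"turn":0,"claw":0.3},{"delta_pos":[0,0,-2],"turn":0,"claw":0.3},{"delta_pos":[0,0,-2],"turn":0,"claw":0.3},{"delta_pos":[0,0,-3],"turn":0,"claw":0.3},{"delta_pos":[-3,0,-3],"turn":0,"claw":0.3},{"delta_pos":[-3,0,0],"turn":0,"claw":0.3},{"delta_pos":[0,0,0],"turn":0,"claw":0.3},{"delta_pos":[0,0,0],"turn":0,"claw":0.3},{"delta_pos":[0,0,0],"turn":0,"claw":0.3}])

```text
clock: 27.35
ee_pos: [0.5888, 0.206, 0.2384]
orientation: [-3.141, -0.0, 1.664]
contact_force: [-0.7, 0.4, 0.7]
opening: 0.301
```

Run:
```python
from st import *
st();d=grab('wrist','w23');s=grab('scene','s23');st()
t=np.array([np.cos(1.6635),np.sin(1.6635)]);r=np.array([t[1],-t[0]]);F=np.array([.5813,.2733])
P=pts(d);h,S,V=cv2.split(cv2.cvtColor(d['pixels'],cv2.COLOR_RGB2HSV))
w=P[...,:2]-F;T=np.stack([w@t,w@r,P[...,2]],-1)
box=(abs(T[...,0])<.03)&(abs(T[...,1])<.03)&(T[...,2]>.05)
y=box&(h>22)&(h<35)&(S>120)&(T[...,2]>.142); q=T[y];print('fin top',len(q),q.mean(0).round(4),np.percentile(q,[2,98],0).round(4).tolist())
m=box&((h<10)|(h>170))&(S>120);q=T[m];print('red',len(q),np.percentile(q,[2,50,98],0).round(4).tolist())
m=box&(h>12)&(h<22)&(S>80)&(T[...,2]<.12);q=T[m];print('brass',len(q),np.percentile(q,[2,50,98],0).round(4).tolist())
a=cv2.resize(d['pixels'][100:260,240:400],None,fx=2.4,fy=2.4,interpolation=cv2.INTER_CUBIC);b=cv2.resize(s['pixels'][110:200,300:420],None,fx=3.2,fy=4.266,interpolation=cv2.INTER_CUBIC)
cv2.imwrite('pics/f23.png',cv2.cvtColor(np.hstack([a,b[:a.shape[0],:]]),cv2.COLOR_RGB2BGR))
```

```text
27.35 [0.5888 0.206  0.2384] [-3.1413e+00 -3.0000e-04  1.6643e+00] F [-0.73  0.41  0.68] M [-0.009  0.062  0.009] op 0.301
27.45 [0.5887 0.2062 0.238 ] [-3.1409e+00 -1.0000e-04  1.6651e+00] F [-0.75  0.52 -0.4 ] M [-0.099  0.047 -0.004] op 0.302
fin top 46 [-0.0067 -0.0012  0.1747] [[-0.0154, -0.0038, 0.1461], [0.0149, 0.0052, 0.4004]]
red 87 [[-0.0159, -0.0135, 0.0861], [-0.0058, -0.0064, 0.1061], [0.0149, 0.0141, 0.4004]]
brass 170 [[-0.0124, -0.0094, 0.1043], [0.0051, -0.0012, 0.1096], [0.0091, 0.0089, 0.1121]]
```

View pics/f23.png

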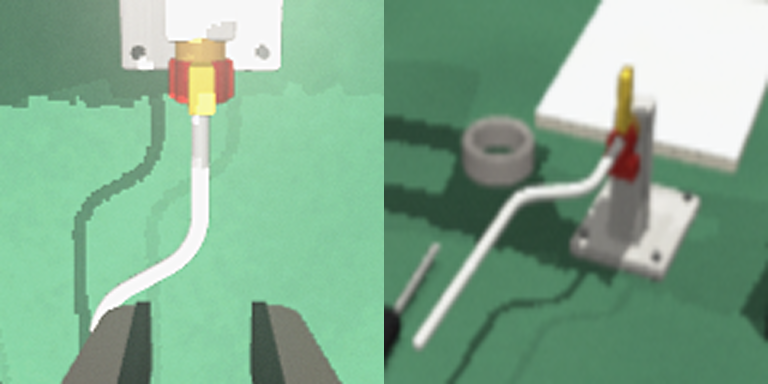

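Both views show the clip hanging fin up, with the ring (200,82) directly against the brass (200,50) and the gripper clear. Handing in.

```bash
python3 -c "
from st import *
ticket.finish_job(); st()"
```

```text
the job is handed in; nothing more can be done
the job is handed in; nothing more can be done
```

The clip is on the tube's last leg against the brass stop, fin up and released, and the job is handed in. I last read the clock at 27.5 s, just before handing in; the limit is 72 s.

- **Clip and threading:** I pinched the fin and threaded the ring onto the free end with about 0.3 mm sideways error. The force readings stayed at the noise level of about 1 N.
- **Bends:** I measured their position from the cameras (s about +30 mm). I followed both in 3 mm steps, correcting up to about 1 mm sideways from wrist pictures, again with only noise on the force reading.
- **Stop:** I crept up in steps of 0.2–0.3 mm until I felt contact at about 3.3 N. Then I backed the command off 0.4 mm, which relieved the force without moving the measured position, opened the fingers and rose clear.

**Last checks:**
- The final wrist and scene pictures show the clip upright with its ring against the brass and the gripper clear.
- Contact came about 0.8 mm beyond where geometry put the stop face, which is within the 2 mm calibration.
- The last depth check was noisy: stray pixels reached 0.40 m, so its fin-top height is unusable. I judged the fin's uprightness by eye.
- I did not measure the bystanders again, but felt no contact with any of them.

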